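# Change over the ring arbors and start the polisher

### The arm

A 7-joint arm with a two-finger parallel gripper is mounted at the origin on the work surface. World frame = base frame: x ahead of the robot, y to its left, z up, the work surface at z = 0. Lengths are in m, angles in degrees, forces in N, time in s.
With the tool pointing down it reaches from about 0.425 to 0.875 m from the base axis. Payload 4.7 kg.
Tool frame: the origin (TCP) lies midway between the tips of the shut fingers; the grasp point (between the pads) lies 19 mm behind it (env.grip_depth is the distance from the TCP to the grasp point, in m); z points along the fingers, y is the line along which they close (so a half turn about z gives the same grasp; the last joint's range is limited). The gripper opens to 87 mm and grips with 3 to 60 N. Pads are 19 mm wide; open, the fingers measure 117 mm over their backs; the gripper's body (75 mm by 190 mm) begins 51 mm behind the grasp point.
Start: joints at [-68.405, 18.392, -4.016, 83.108, 1.295, 78.541, -3.26], TCP at [0.231, 0.608, 0.223] pointing down, gripper open.
Joint ranges: [-163.93, 163.93], [-17.29, 119.83], [-79.2, 71.16], [3.27, 140.29], [-89.18, 269.18], [5.43, 117.66], [-154.24, 154.24]. Speed limits (degrees/s): [147.25, 147.25, 180, 180, 180, 180, 180].

### API

Orientations are given as [roll, pitch, yaw] about the fixed x, y, z axes, in that order (R = Rz(yaw) Ry(pitch) Rx(roll)).
In Python, from cell import get_obs, optics, env, nets gives the robot as it stands.
- The arm moves only by the shell command python3 -m creep 'ROWS' [FORCE]. ROWS is JSON, a list of rows, each an object of numbers: "wx", "wy", "wz": the turn, a rotation vector about the tool's x, y, z in degrees; "tx", "ty", "tz": the shift along the tool's x, y, z in mm; "gripper": the opening, from -1 (shut) to 1 (fully open). A call has 1 to 5 rows; each row is the pose to reach, as a shift and turn from the pose commanded when the call began, along the tool's axes at that moment; what a row does not reach only later rows make up. A row lasts 1/12 s, in which the tool goes at most 41.7 mm and 7.16 degrees, less where a joint would pass 70% of its speed; a pose out of reach is approached as far as the arm can. A call with a gripper value outside its range is refused whole. The fingers move at their own pace and stop on an object; FORCE is the grip in N (left out, the last holds). Time passes only in rows, so rows that repeat a pose let the fingers close. It gives the time, the measured TCP pose, the force, the opening and the grip force at its end, in the units of the state.
- get_obs(): the state, without advancing time (a new reading comes with each control period).
- optics.read_camera(name): name is "side" or "top" or "wrist"; returns (picture, depth): 384x512x3 uint8, red, green, blue; 384x512 float32, m along the optical axis (not along the pixel's ray), 0 where there is no reading.
- optics.camera_info(name): a dict with "fovy" (degrees; the focal length in pixels is half the picture's height over the tangent of half this angle, whatever the lens; pixels are square), "cx", "cy" (the principal point, pixels), "k1" (the pictures are not rectified: a ray, as slopes to the right and down, at radius r is drawn at 1 + k1 r^2 times it, then the intrinsics apply), "R" (3x3) and "t" (3): a world point X has camera coordinates R X + t; the wrist camera has in their place "tool_from_camera" (4x4, takes a point from camera to tool coordinates, whose origin is the TCP and whose axes are the flange's). Camera axes: x right, y down, z forward; pixel columns grow to the right and rows downward; lengths in m; the calibration is good to about 2 mm. A picture is of the moment at which its call begins: read the wrist's pose just before it. camera_info takes no time and is no camera call.
- env.sign_off(): hands the job in; it is judged then, once.
Trained networks look in the newest picture that a camera, given by its name, has taken for a name from the list of things; names that differ only in an ending like _2 or _b are one class to them, and where a whole thing is asked for, a point or a joint stands for the part that bears it (a point fixed in the world has none). Each returns a list of dicts, best first, with "confidence" (0 to 1); they miss things now and then, are a little off and sometimes report something else, mostly with a low value. They report only what shows in the picture. A call takes as long as a camera call. They do not tell look-alikes from the thing itself.
- nets.look_for(query, camera): "point" ([x, y, z] in m, in world coordinates, good to about 4 mm: the middle of the surface that is visible of it).
- nets.place_of(query, camera): "point" ([x, y, z] in m, in world coordinates, good to about 4 mm: a listed point, or the origin of a listed thing).
The state is a dict: "time_s": time; "qpos": joint angles; "joint_velocities": joint speeds; "effort": joint torques, N m; "tool_pos": TCP position; "tool_rot": TCP orientation; "force": force on the tool from outside, world axes, zero at the start; "wrist_torque": the same for the moment, N m; "grip_width": finger opening in m; "grasp_force": force on a finger pad.
Only numpy, scipy, OpenCV 4.12 (cv2) and the standard library are available. Lean on these libraries where they do the work, as an engineer would, in place of code of your own. Each camera call takes 0.05 s, during which the arm holds its last target. There are 200 camera calls.

### The job

Change over the polishing carrier: take each sprung arbor with a finished copper ring out of its cradle and lay it in the yellow tray, then seat every arbor with a raw dark ring from the bench in a cradle of its own, its pins sprung out into the recesses. When all are in, slide the carrier (it has an orange handle) to the next station until it clicks in, and only then push the red start lever fully over to on. Leave the other tools on the bench where they are.

Things in the scene. Friction and masses are not known exactly. Their poses are not given: they have to be found in the camera images.
- tray: Yellow open tray fixed on the bench, at the robot's left: outside 170 (its x) by 210 (its y) by 22 mm high, walls and floor 5 mm thick. Origin under its centre, at bench height. Three arbors fit in it side by side, lying along its x (for example at y = -64, 0 and +64 mm).
- carrier (a joint): Travel (m) of the blue carrier along the rail: 0 = loading station, 0.130 = next station, by the polishing motor; range -0.012 to 0.150, growing along its +y (robot's left, within 0.1 rad of world y). At each station a sprung ball drops between two brass pins on the rail: 7 N or so to pull out, 2 N to move elsewhere; it draws the carrier in over the last few mm.
- carrier_handle (a point): Orange upright plate at the carrier's trailing (-y) end: 12 mm thick along the slide, 45 mm wide across it, its top 84 mm above the bench, 50 mm above the deck. Point: its middle, 15 mm below its top edge. Axes: y along the slide towards more travel, x across the rail, away from the robot.
- startlever_tip (a point): Tip of the red start lever, 90 mm long, on a green block at the left end of the rail. It leans towards the robot when off and is pushed over, away from the robot (the carrier's +x), about 90 mm at the tip; it stays where it is left and needs only a few newtons.
- startlever (a joint): Angle of the red start lever: 0 = off, leaning towards the robot; 1.0 rad = on, fully over, leaning away from the robot.
- cradle1 (a point): First of 3 cradles on the carrier: two upright cheeks, inner faces 132 mm apart along x, each with a recess 18 mm square, 4 mm deep. Point: midway between the two recess centres, 57 mm above the bench, 23 mm above the deck (an arbor standing on the deck has its pins level with the recesses); cheek tops 17 mm above it. x: across the rail, along a seated arbor.
- cradle2 (a point): The middle cradle, 76 mm along the carrier's +y from the first; same build, point and axes as cradle1.
- cradle3 (a point): The last cradle, 76 mm along the carrier's +y from the middle one; same build, point and axes as cradle1.
- raw1_center (a point): Sprung arbor with a raw dark ring blank, on the bench; may be absent. All arbors are alike: 144 mm long on their x axis, mass 0.2 to 0.3 kg; two black square grip plates 46 x 46 x 6 mm across the axis, outer faces 64 mm apart; beyond each, a round-nosed 12 mm pin runs out 40 mm. It lies on its plates, axis 23 mm up, on any of the four sides. Point: centre, on the arbor's axis. 
- raw2_center (a point): Second sprung arbor with a raw dark ring blank, as raw1. Squeezing an arbor's two plates together along the axis shortens it by up to 18 mm to a firm stop (46 mm over the plates, 126 mm overall; 3 N to start, 11 N at the stop); let go, it springs out. Point: centre, on the arbor's axis. 
- raw3_center (a point): Third sprung arbor with a raw dark ring blank, as raw1. In all arbors the point belongs to the half at the -x end: it is the middle at rest; squeezed to the stop, the arbor's middle lies 9 mm towards -x of it; seated in a cradle, 2 mm. Point: centre, on the arbor's axis. 
- fin1_center (a point): Sprung arbor with a finished copper ring, 38 mm dia., seated at the start in cradle1; may be absent. Built like raw1. Point: centre, on the arbor's axis. 
- fin2_center (a point): Sprung arbor with a finished copper ring, 38 mm dia., seated at the start in cradle2; may be absent. Built like raw1. Point: centre, on the arbor's axis. 
- fin3_center (a point): Sprung arbor with a finished copper ring, 38 mm dia., seated at the start in cradle3; may be absent. Built like raw1. Point: centre, on the arbor's axis. 
- anvil: Small red bench anvil with a steel top lying on the bench; not part of the job, leave it where it is.
- hammer: Hammer lying on the bench; not part of the job, leave it where it is.
- screwdriver: Screwdriver with a red handle lying on the bench; not part of the job, leave it where it is.
- bignut: Large steel hexagon nut lying on the bench; not part of the job, leave it where it is.
- cup: Shallow steel dish lying on the bench; not part of the job, leave it where it is.
- pliers: Pliers with yellow grips lying on the bench; not part of the job, leave it where it is.
Things that resemble listed ones, but are neither listed nor needed, are in the scene too. Leave any turquoise look-alike of the part that bears raw3_center alone.

How it is judged (in metres and radians):
On the way, in this order (a step that is already met when the one before it is completed fails the run):
1. With the carrier still at the loading station and the lever off, all finished arbors lie in the tray and all raw arbors are seated in cradles and let go (((distance between raw1_center and cradle1 below 0.008 m and angle between the x axis of raw1_center and the x axis of cradle1, either way round below 0.06 rad) or (distance between raw1_center and cradle2 below 0.008 m and angle between the x axis of raw1_center and the x axis of cradle2, either way round below 0.06 rad) or (distance between raw1_center and cradle3 below 0.008 m and angle between the x axis of raw1_center and the x axis of cradle3, either way round below 0.06 rad)) and contact force between the fingers and raw1 below 0.3 N and ((distance between raw2_center and cradle1 below 0.008 m and angle between the x axis of raw2_center and the x axis of cradle1, either way round below 0.06 rad) or (distance between raw2_center and cradle2 below 0.008 m and angle between the x axis of raw2_center and the x axis of cradle2, either way round below 0.06 rad) or (distance between raw2_center and cradle3 below 0.008 m and angle between the x axis of raw2_center and the x axis of cradle3, either way round below 0.06 rad)) and contact force between the fingers and raw2 below 0.3 N and ((distance between raw3_center and cradle1 below 0.008 m and angle between the x axis of raw3_center and the x axis of cradle1, either way round below 0.06 rad) or (distance between raw3_center and cradle2 below 0.008 m and angle between the x axis of raw3_center and the x axis of cradle2, either way round below 0.06 rad) or (distance between raw3_center and cradle3 below 0.008 m and angle between the x axis of raw3_center and the x axis of cradle3, either way round below 0.06 rad)) and contact force between the fingers and raw3 below 0.3 N and x of fin1_center in the frame of tray between -0.07 and 0.07 m and y of fin1_center in the frame of tray between -0.09 and 0.09 m and height (world z) of each of fin1_center, fin2_center, fin3_center below 0.04 m and contact force between the fingers and fin1 below 0.3 N and x of fin2_center in the frame of tray between -0.07 and 0.07 m and y of fin2_center in the frame of tray between -0.09 and 0.09 m and contact force between the fingers and fin2 below 0.3 N and x of fin3_center in the frame of tray between -0.07 and 0.07 m and y of fin3_center in the frame of tray between -0.09 and 0.09 m and contact force between the fingers and fin3 below 0.3 N and value of joint carrier below 0.01 m and value of joint startlever below 0.5 rad), for 0.2 s.
2. The carrier rests at the next station (value of joint carrier between 0.124 and 0.136 m and velocity of joint carrier between -0.02 and 0.02 m/s and value of joint startlever below 0.5 rad), for 0.3 s.
3. The start lever is over (value of joint startlever above 0.85 rad), for 0.1 s.
At the end, for the whole second after the job is handed in: Raw arbors in cradles (centre within 8 mm, axis within 0.06 rad); finished arbors in the tray (centre 15 mm or more inside its edges, under 40 mm up); carrier within 6 mm of the next station (0.130); lever beyond 0.85 rad; all let go and at rest (((distance between raw1_center and cradle1 below 0.008 m and angle between the x axis of raw1_center and the x axis of cradle1, either way round below 0.06 rad) or (distance between raw1_center and cradle2 below 0.008 m and angle between the x axis of raw1_center and the x axis of cradle2, either way round below 0.06 rad) or (distance between raw1_center and cradle3 below 0.008 m and angle between the x axis of raw1_center and the x axis of cradle3, either way round below 0.06 rad)) and contact force between the fingers and raw1 below 0.3 N and ((distance between raw2_center and cradle1 below 0.008 m and angle between the x axis of raw2_center and the x axis of cradle1, either way round below 0.06 rad) or (distance between raw2_center and cradle2 below 0.008 m and angle between the x axis of raw2_center and the x axis of cradle2, either way round below 0.06 rad) or (distance between raw2_center and cradle3 below 0.008 m and angle between the x axis of raw2_center and the x axis of cradle3, either way round below 0.06 rad)) and contact force between the fingers and raw2 below 0.3 N and ((distance between raw3_center and cradle1 below 0.008 m and angle between the x axis of raw3_center and the x axis of cradle1, either way round below 0.06 rad) or (distance between raw3_center and cradle2 below 0.008 m and angle between the x axis of raw3_center and the x axis of cradle2, either way round below 0.06 rad) or (distance between raw3_center and cradle3 below 0.008 m and angle between the x axis of raw3_center and the x axis of cradle3, either way round below 0.06 rad)) and contact force between the fingers and raw3 below 0.3 N and x of fin1_center in the frame of tray between -0.07 and 0.07 m and y of fin1_center in the frame of tray between -0.09 and 0.09 m and height (world z) of each of fin1_center, fin2_center, fin3_center below 0.04 m and contact force between the fingers and fin1 below 0.3 N and x of fin2_center in the frame of tray between -0.07 and 0.07 m and y of fin2_center in the frame of tray between -0.09 and 0.09 m and contact force between the fingers and fin2 below 0.3 N and x of fin3_center in the frame of tray between -0.07 and 0.07 m and y of fin3_center in the frame of tray between -0.09 and 0.09 m and contact force between the fingers and fin3 below 0.3 N and value of joint carrier between 0.124 and 0.136 m and velocity of joint carrier between -0.02 and 0.02 m/s and value of joint startlever above 0.85 rad and linear speed of each of raw1, raw2, raw3, fin1, fin2, fin3 below 0.02 m/s); the robot touches nothing.
It fails at once if One of the other tools on the bench is pushed more than 60 mm from its place (distance of any of anvil, hammer, screwdriver, bignut, cup, pliers from where it was at the start of the episode above 0.06 m).
Of raw1, raw2, raw3 only 2 to 3 are there at a start; the rules pass over those that are not, and their reading is None.
Of fin1, fin2, fin3 only 2 to 3 are there at a start; the rules pass over those that are not, and their reading is None.
At some moment in a run one of raw1, raw2, raw3 may be knocked a few centimetres aside while the robot is not near it.
Once in a run the grip may slacken for a moment while it holds something.
It also fails if it takes over 210 s, if anything falls off the work surface, if the arm or the gripper's body presses on something with over 40 N, if the wrist force passes 120 N, or if a joint passes its speed limit or range.

## Working session

There is one attempt and no reset: what is moved stays moved. The work goes in short steps, Python scripts to look and compute and a shell command to move; the robot and the scene stay as the last step left them, time stands still between calls to the robot, and variables do not carry over. Pictures are saved under pics/ and viewed, at most 14 in all, crops included, and the job is handed in when it is done.

```bash
ls; mkdir -p pics
cat > h.py <<'E'
import numpy as np, cv2
from cell import get_obs, optics, env, nets
from scipy.spatial.transform import Rotation as Ro
def snap(c,f):
    p,d=optics.read_camera(c); cv2.imwrite('pics/'+f,p[:,:,::-1]); np.save('pics/'+f+'.npy',d); return p,d
E
python3 - <<'E'
from h import *
o=get_obs(); print(o['tool_pos'],o['tool_rot'],o['time_s'],o['grip_width'])
a,_=snap('top','t0.png'); 
for q in ['tray','carrier_handle','startlever_tip','cradle1','cradle2','cradle3','raw1_center','raw2_center','raw3_center','fin1_center','fin2_center','fin3_center']:
    print(q,[(np.round(r['point'],3).tolist(),round(r['confidence'],2)) for r in nets.place_of(q,'top')][:5])
b,_=snap('side','s0.png')
cv2.imwrite('pics/both.png',np.vstack([a,b])[:,:,::-1][:, :])
E
```

```text
pics
[0.23054784 0.60714992 0.22144543] [-1.79891577e+02  6.51169101e-03  1.59213013e+02] 0.0 0.08684691085690101
tray []
carrier_handle [([0.61, -0.156, 0.067], 0.63)]
startlever_tip [([0.434, 0.083, 0.024], 0.63), ([0.584, 0.295, 0.112], 0.41)]
cradle1 [([0.629, 0.056, 0.061], 0.82), ([0.623, -0.02, 0.054], 0.79), ([0.617, -0.095, 0.057], 0.74)]
cradle2 [([0.629, 0.056, 0.061], 0.82), ([0.623, -0.02, 0.054], 0.79), ([0.617, -0.095, 0.057], 0.74)]
cradle3 [([0.629, 0.056, 0.061], 0.82), ([0.623, -0.02, 0.054], 0.79), ([0.617, -0.095, 0.057], 0.74)]
raw1_center [([0.437, 0.085, 0.024], 0.56), ([0.631, 0.055, 0.058], 0.32)]
raw2_center [([0.456, -0.147, 0.02], 0.73)]
raw3_center [([0.393, -0.486, 0.025], 0.83), ([0.448, -0.363, 0.026], 0.79), ([0.435, 0.083, 0.022], 0.3)]
fin1_center [([0.615, -0.095, 0.06], 0.75), ([0.612, -0.155, 0.069], 0.42)]
fin2_center [([0.638, 0.052, 0.057], 0.21)]
fin3_center [([0.633, 0.053, 0.056], 0.65)]
```

View pics/t0.png

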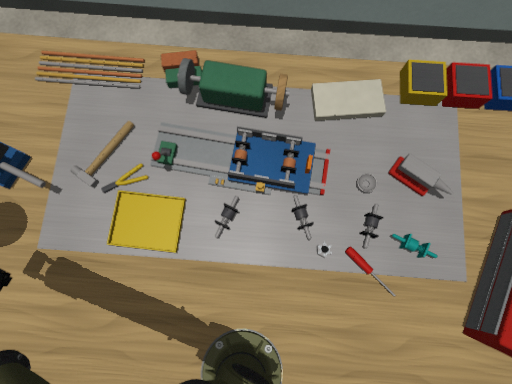

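View pics/s0.png

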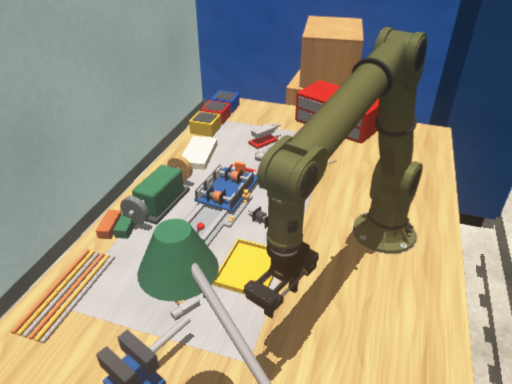

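Candidates for raw arbors in the top picture: dark ones at (228,216), (303,216) and (372,225), and the turquoise look-alike at (414,245), which I'll leave. The fins are copper, at (240,155) and (290,162), and the middle cradle looks empty. The tray is at (148,222), the lever at (157,156) and the handle at (312,165).

```bash
cat >> h.py <<'E'
def cloud(c,d,obs=None):
    i=optics.camera_info(c); f=d.shape[0]/2/np.tan(np.radians(i['fovy'])/2)
    v,u=np.mgrid[:d.shape[0],:d.shape[1]]
    K=np.array([[f,0,i['cx']],[0,f,i['cy']],[0,0,1.]])
    n=cv2.undistortPoints(np.stack([u,v],-1).reshape(-1,1,2).astype(float),K,np.array([i['k1'],0,0,0,0.])).reshape(d.shape+(2,))
    P=np.dstack([n*d[...,None],d])
    if 'R' in i: W=(P-np.array(i['t']))@np.array(i['R'])
    else:
        T=np.array(i['tool_from_camera']); P=P@T[:3,:3].T+T[:3,3]
        W=P@Ro.from_euler('xyz',obs['tool_rot'],degrees=True).as_matrix().T+obs['tool_pos']
    W[d<=0]=np.nan; return W
def blob(W,c,r=.085,zl=.006,zh=.07,m=None):
    s=(np.hypot(W[...,0]-c[0],W[...,1]-c[1])<r)&(W[...,2]>zl)&(W[...,2]<zh)
    if m is not None: s&=m
    (cx,cy),(w,h),_=R=cv2.minAreaRect((W[s][:,:2]*1000).astype(np.float32))
    b=cv2.boxPoints(R); e=max([b[1]-b[0],b[2]-b[1]],key=np.linalg.norm)
    return np.round([cx,cy,max(w,h),min(w,h),np.degrees(np.arctan2(e[1],e[0]))%180,W[s][:,2].max()*1000,s.sum()],1)
def to(x,y,z,yaw):
    "mm, deg; prints shift in tool axes and the turn wz"
    o=get_obs(); R=Ro.from_euler('xyz',o['tool_rot'],degrees=True); t=R.inv()
    d=t.apply(np.array([x,y,z])-o['tool_pos']*1000)
    w=(t*Ro.from_euler('xyz',[180,0,yaw],degrees=True)).as_rotvec(degrees=True)
    print('t=%.0f: from'%o['time_s'],np.round(o['tool_pos']*1000),np.round(o['tool_rot'],1),'T',np.round(d,1),'W',np.round(w,1))
E
python3 - <<'E'
from h import *
d=np.load('pics/t0.png.npy'); W=cloud('top',d)
p=cv2.imread('pics/t0.png')[:,:,::-1].astype(int)
for u,v in [(228,216),(303,216),(372,225),(414,245)]:
    c=np.nanmedian(W[v-3:v+4,u-3:u+4].reshape(-1,3),0); print(u,v,np.round(c,3),blob(W,c))
y=(p[...,0]>180)&(p[...,1]>150)&(p[...,2]<80)
print('tray',blob(W,(.4,.3),.2,-.02,.05,y&(np.abs(W[...,2]-.01)<.03)))
for v,u in [(300,300),(230,200),(160,158),(155,240),(162,290),(165,312)]: print(u,v,W[v,u].round(3))
bl=(p[...,2]>120)&(p[...,0]<70); print('deck',blob(W,(.62,-.02),.2,.02,.045,bl))
E
python3 -m creep '[{"tx":0,"ty":-20,"tz":-30,"wz":7,"gripper":1}]'
```

```text
228 216 [0.436 0.077 0.038] [437.7  64.  127.9 100.9   3.   49.4 351. ]
303 216 [ 0.454 -0.149  0.038] [ 463.7 -145.9  149.6   70.7  175.4   50.3  409. ]
372 225 [ 0.442 -0.357  0.038] [ 447.2 -375.7  125.9  108.3   14.3   49.3  416. ]
414 245 [ 0.392 -0.48   0.04 ] [ 388.5 -471.2  137.9  106.7  112.4   49.8  448. ]
tray [ 453.   333.2  257.6  211.2  179.7   22.  3189. ]
300 300 [ 0.207 -0.157  0.   ]
200 230 [0.391 0.162 0.003]
158 160 [0.598 0.314 0.031]
240 155 [0.619 0.055 0.075]
290 162 [ 0.609 -0.098  0.076]
312 165 [ 0.618 -0.17   0.035]
deck [ 622.5  -43.4  252.9  162.5   84.9   39.1 1975. ]validation failed for argument at $[0]...
```

```bash
python3 -m creep '[{"wx":0,"wy":0,"wz":7,"tx":0,"ty":-20,"tz":-30,"gripper":1}]'; python3 -m creep '[{"wx":0.0,"wy":0.0,"wz":7.0,"tx":0.0,"ty":-20.0,"tz":-30.0,"gripper":1.0}]' 20; python3 -m creep --help | head; python3 -c "
from h import *
to(437,64,300,90)"
```

```text
time_s: 0.78
tool_pos: [0.2232, 0.5875, 0.2452]
tool_rot: [-179.4, 0.1, 152.2]
force: [0.2, -1.0, -0.3]
grip_width: 0.0871
grasp_force: 0.0
time_s: 0.87
tool_pos: [0.2144, 0.5696, 0.2802]
tool_rot: [-179.7, 0.1, 144.8]
force: [0.1, 0.9, 1.1]
grip_width: 0.0871
grasp_force: 0.0
t=1: from [214. 570. 280.] [-1.797e+02  1.000e-01  1.448e+02] T [-473.2 -285.3  -17.3] W [-0.2  0.3 54.8]invalid input: not JSON, or not a number
```

```bash
python3 -c "
from h import *
print(optics.camera_info('wrist'))
to(610,-20,330,85.5)"
```

```text
{'fovy': 62.14878182763847, 'cx': 255.03821414327064, 'cy': 189.2649759792879, 'k1': -0.08692360992931279, 'tool_from_camera': array([[ 5.70112331e-04, -9.66133179e-01, -2.58043321e-01,
         7.06059123e-02],
       [ 9.99999793e-01,  6.27485994e-04, -1.39987444e-04,
         8.94117419e-04],
       [ 2.97165085e-04, -2.58043188e-01,  9.66133337e-01,
        -1.62074686e-01],
       [ 0.00000000e+00,  0.00000000e+00,  0.00000000e+00,
         1.00000000e+00]])}
t=1: from [214. 570. 280.] [-1.797e+02  1.000e-01  1.448e+02] T [-663.1 -254.5  -47.1] W [-0.2  0.3 59.3]
```

```bash
python3 -m creep '[{"wx":0,"wy":0,"wz":0,"tx":-35,"ty":-13,"tz":-47,"gripper":1},{"wx":0,"wy":0,"wz":0,"tx":-70,"ty":-27,"tz":-47,"gripper":1},{"wx":0,"wy":0,"wz":0,"tx":-105,"ty":-40,"tz":-47,"gripper":1},{"wx":0,"wy":0,"wz":0,"tx":-140,"ty":-54,"tz":-47,"gripper":1},{"wx":0,"wy":0,"wz":0,"tx":-175,"ty":-67,"tz":-47,"gripper":1}]' 20 >/dev/null
python3 -m creep '[{"wx":0,"wy":0,"wz":0,"tx":-35,"ty":-13,"tz":0,"gripper":1},{"wx":0,"wy":0,"wz":0,"tx":-70,"ty":-27,"tz":0,"gripper":1},{"wx":0,"wy":0,"wz":0,"tx":-105,"ty":-40,"tz":0,"gripper":1},{"wx":0,"wy":0,"wz":0,"tx":-140,"ty":-54,"tz":0,"gripper":1},{"wx":0,"wy":0,"wz":0,"tx":-175,"ty":-67,"tz":0,"gripper":1}]' >/dev/null
python3 -m creep '[{"wx":0,"wy":0,"wz":0,"tx":-35,"ty":-13,"tz":0,"gripper":1},{"wx":0,"wy":0,"wz":0,"tx":-70,"ty":-27,"tz":0,"gripper":1},{"wx":0,"wy":0,"wz":0,"tx":-105,"ty":-40,"tz":0,"gripper":1},{"wx":0,"wy":0,"wz":0,"tx":-140,"ty":-54,"tz":0,"gripper":1},{"wx":0,"wy":0,"wz":0,"tx":-175,"ty":-67,"tz":0,"gripper":1}]' >/dev/null
python3 -m creep '[{"wx":0,"wy":0,"wz":35,"tx":-138,"ty":-53,"tz":0,"gripper":1},{"wx":0,"wy":0,"wz":35,"tx":-138,"ty":-53,"tz":0,"gripper":1},{"wx":0,"wy":0,"wz":35,"tx":-138,"ty":-53,"tz":0,"gripper":1},{"wx":0,"wy":0,"wz":35,"tx":-138,"ty":-53,"tz":0,"gripper":1},{"wx":0,"wy":0,"wz":35,"tx":-138,"ty":-53,"tz":0,"gripper":1}]'
python3 -m creep '[{"wx":0,"wy":0,"wz":24,"tx":0,"ty":0,"tz":0,"gripper":1},{"wx":0,"wy":0,"wz":24,"tx":0,"ty":0,"tz":0,"gripper":1},{"wx":0,"wy":0,"wz":24,"tx":0,"ty":0,"tz":0,"gripper":1},{"wx":0,"wy":0,"wz":24,"tx":0,"ty":0,"tz":0,"gripper":1},{"wx":0,"wy":0,"wz":24,"tx":0,"ty":0,"tz":0,"gripper":1}]'
python3 - <<'E'
from h import *
to(610,-20,330,85.5); print(get_obs()['qpos'])
snap('wrist','w1.png')
for q in ['cradle1','carrier_handle','fin1_center','fin3_center']:
    print(q,[(np.round(r['point'],3).tolist(),round(r['confidence'],2)) for r in nets.place_of(q,'wrist')][:5])
E
```

```text
time_s: 2.53
tool_pos: [0.6153, -0.0229, 0.3292]
tool_rot: [-179.9, 0.3, 109.3]
force: [-1.3, -0.9, -0.4]
grip_width: 0.0871
grasp_force: 0.0
time_s: 2.95
tool_pos: [0.6139, -0.0155, 0.3296]
tool_rot: [180.0, -0.0, 86.2]
force: [-0.1, 0.1, 0.5]
grip_width: 0.0869
grasp_force: 0.0
t=3: from [614. -15. 330.] [180.   -0.   86.2] T [-4.8 -3.6 -0.4] W [ 0.  -0.   0.7]
[-32.13082005  14.05853482  38.673213    79.6838452   -8.73355633
  89.25366761   1.97104002]
cradle1 [([0.615, -0.098, 0.054], 0.8), ([0.634, 0.056, 0.059], 0.8), ([0.632, -0.023, 0.057], 0.74)]
carrier_handle [([0.608, -0.153, 0.068], 0.64), ([0.63, -0.022, 0.057], 0.37)]
fin1_center [([0.625, -0.101, 0.053], 0.67)]
fin3_center [([0.632, 0.054, 0.059], 0.9), ([0.438, 0.083, 0.025], 0.65), ([0.634, 0.054, 0.059], 0.45)]
```

View pics/w1.png

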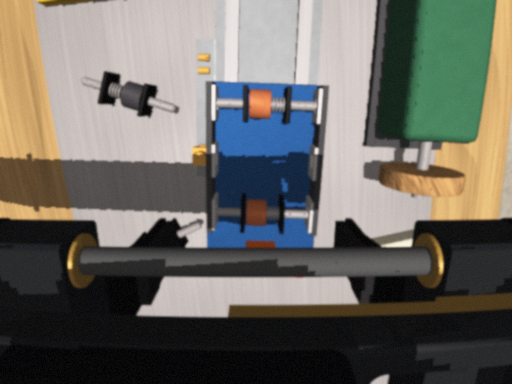

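The wrist view shows fin3 at (260,104), fin1 at (255,212), the empty middle cradle at about (262,160), and a raw arbor at (130,95). I'll measure the plates from depth.

```bash
cat >> h.py <<'E'
def plates(W,c,zl,zh,r=.05):
    "centre, yaw of arbor axis from the tops of its two plates"
    s=(np.hypot(W[...,0]-c[0],W[...,1]-c[1])<r)&(W[...,2]>zl)&(W[...,2]<zh)
    n,L,st,ce=cv2.connectedComponentsWithStats(s.astype(np.uint8))
    k=np.argsort(-st[1:,4])[:2]+1
    Q=[np.array(cv2.minAreaRect((W[L==i][:,:2]*1000).astype(np.float32))[0]) for i in k]
    e=Q[1]-Q[0]; e=e*np.sign(e[0]); a=W[s]
    return np.round([*((Q[0]+Q[1])/2),np.linalg.norm(e),np.degrees(np.arctan2(e[1],e[0])),a[:,2].max()*1000],1),st[k,4],[tuple(W[L==i][:,:2].min(0).round(3))+tuple(W[L==i][:,:2].max(0).round(3)) for i in k]
E
python3 - <<'E'
from h import *
o=get_obs(); W=cloud('wrist',np.load('pics/w1.png.npy'),o)
print(plates(W,(.632,.054),.0765,.09)); print(plates(W,(.62,-.1),.0765,.09)); print(plates(W,(.437,.083),.035,.06))
p=cv2.imread('pics/w1.png')[:,:,::-1].astype(int)
bl=(p[...,2]>90)&(p[...,0]<60); print('deck',blob(W,(.62,-.02),.2,.02,.045,bl)) 
s=(W[...,2]>.06)&(W[...,2]<.076)&(W[...,1]>.02)&(W[...,1]<.095)&(np.abs(W[...,0]-.63)<.09)
for lo,hi in ((.5,.6),(.66,.75)):
    q=W[s&(W[...,0]>lo)&(W[...,0]<hi)]; print('cheek',q.min(0).round(4),q.max(0).round(4),len(q), np.polyfit(q[:,1],q[:,0],1).round(3))
E
```

```text
(array([633.2,  55.9,  53.8,  -4.8,  82.2]), array([179, 178], dtype=int32), [(np.float64(0.655), np.float64(0.031), np.float64(0.665), np.float64(0.076)), (np.float64(0.602), np.float64(0.036), np.float64(0.611), np.float64(0.08))])
(array([619.2, -95.3,  53.7,  -6.3,  82. ]), array([134, 131], dtype=int32), [(np.float64(0.641), np.float64(-0.121), np.float64(0.651), np.float64(-0.075)), (np.float64(0.588), np.float64(-0.115), np.float64(0.597), np.float64(-0.07))])
(array([430.7,  87.2,  43. , -21.3,  48.8]), array([608, 241], dtype=int32), [(np.float64(0.43), np.float64(0.052), np.float64(0.476), np.float64(0.098)), (np.float64(0.4), np.float64(0.074), np.float64(0.421), np.float64(0.116))])
deck [ 623.2  -40.4  246.4  162.3   84.7   40.7 7120. ]
cheek [0.5522 0.0206 0.06  ] [0.5995 0.0889 0.076 ] 701 [0.182 0.557]
cheek [0.6656 0.0205 0.06  ] [0.7126 0.0754 0.0759] 645 [-0.005  0.698]
```

```bash
python3 -c "
from h import *
to(633.2,55.9,130,84.7)"
```

```text
t=3: from [614. -15. 330.] [180.   -0.   86.3] T [ 72.4  14.6 199.7] W [ 0.  -0.   1.6]
```

```bash
python3 -m creep '[{"wx":0,"wy":0,"wz":1.6,"tx":15,"ty":4,"tz":30,"gripper":1},{"wx":0,"wy":0,"wz":1.6,"tx":30,"ty":8,"tz":65,"gripper":1},{"wx":0,"wy":0,"wz":1.6,"tx":50,"ty":12,"tz":100,"gripper":1},{"wx":0,"wy":0,"wz":1.6,"tx":65,"ty":14,"tz":130,"gripper":1},{"wx":0,"wy":0,"wz":1.6,"tx":72.4,"ty":14.6,"tz":160,"gripper":1}]' 30 >/dev/null
python3 -m creep '[{"wx":0,"wy":0,"wz":0,"tx":0,"ty":0,"tz":30,"gripper":1},{"wx":0,"wy":0,"wz":0,"tx":0,"ty":0,"tz":40,"gripper":1},{"wx":0,"wy":0,"wz":0,"tx":0,"ty":0,"tz":40,"gripper":1},{"wx":0,"wy":0,"wz":0,"tx":0,"ty":0,"tz":40,"gripper":1}]' >/dev/null
python3 - <<'E'
from h import *
to(633.2,55.9,66,84.7)
o=get_obs();_,d=snap('wrist','w2.png'); W=cloud('wrist',d,o)
print(plates(W,(.633,.055),.0765,.09)); print(plates(W,(.62,-.1),.0765,.09))
E
```

```text
t=4: from [634.  55. 130.] [180.    0.   84.6] T [ 0.8 -0.6 64.4] W [ 0.   0.  -0.1]
(array([633.5,  55.7,  54.1,  -5.6,  82.1]), array([540, 519], dtype=int32), [(np.float64(0.602), np.float64(0.035), np.float64(0.612), np.float64(0.081)), (np.float64(0.655), np.float64(0.03), np.float64(0.665), np.float64(0.076))])Traceback (most recent call last):
  File "<stdin>", line 4, in <module>
  File "h.py", line 35, in plates
    e=Q[1]-Q[0]; e=e*np.sign(e[0]); a=W[s]
      ~^^^
IndexError: list index out of range
```

```bash
python3 -m creep '[{"wx":0,"wy":0,"wz":0,"tx":0.8,"ty":-0.6,"tz":25,"gripper":1},{"wx":0,"wy":0,"wz":0,"tx":0.8,"ty":-0.6,"tz":50,"gripper":1},{"wx":0,"wy":0,"wz":0,"tx":0.8,"ty":-0.6,"tz":64,"gripper":1},{"wx":0,"wy":0,"wz":0,"tx":0.8,"ty":-0.6,"tz":64,"gripper":1}]' 30
python3 -m creep '[{"wx":0,"wy":0,"wz":0,"tx":0,"ty":0,"tz":0,"gripper":-1},{"wx":0,"wy":0,"wz":0,"tx":0,"ty":0,"tz":0,"gripper":-1},{"wx":0,"wy":0,"wz":0,"tx":0,"ty":0,"tz":0,"gripper":-1},{"wx":0,"wy":0,"wz":0,"tx":0,"ty":0,"tz":0,"gripper":-1},{"wx":0,"wy":0,"wz":0,"tx":0,"ty":0,"tz":0,"gripper":-1}]' 30
python3 -m creep '[{"wx":0,"wy":0,"wz":0,"tx":0,"ty":0,"tz":0,"gripper":-1},{"wx":0,"wy":0,"wz":0,"tx":0,"ty":0,"tz":0,"gripper":-1},{"wx":0,"wy":0,"wz":0,"tx":0,"ty":0,"tz":0,"gripper":-1},{"wx":0,"wy":0,"wz":0,"tx":0,"ty":0,"tz":0,"gripper":-1},{"wx":0,"wy":0,"wz":0,"tx":0,"ty":0,"tz":0,"gripper":-1}]' 30
```

```text
time_s: 4.33
tool_pos: [0.6322, 0.0563, 0.0645]
tool_rot: [-179.9, 0.0, 84.6]
force: [-0.1, 0.2, -0.3]
grip_width: 0.0869
grasp_force: 0.0
time_s: 4.75
tool_pos: [0.6333, 0.0566, 0.0666]
tool_rot: [179.9, -0.0, 84.6]
force: [0.8, 0.2, 0.0]
grip_width: 0.0614
grasp_force: 0.0
time_s: 5.17
tool_pos: [0.6336, 0.0567, 0.0665]
tool_rot: [179.9, -0.0, 84.6]
force: [1.0, -0.2, 5.6]
grip_width: 0.0458
grasp_force: 30.0
```

```bash
python3 -m creep '[{"wx":0,"wy":0,"wz":0,"tx":0,"ty":0,"tz":-15,"gripper":-1},{"wx":0,"wy":0,"wz":0,"tx":0,"ty":0,"tz":-40,"gripper":-1},{"wx":0,"wy":0,"wz":0,"tx":0,"ty":0,"tz":-70,"gripper":-1},{"wx":0,"wy":0,"wz":0,"tx":0,"ty":0,"tz":-100,"gripper":-1},{"wx":0,"wy":0,"wz":0,"tx":0,"ty":0,"tz":-120,"gripper":-1}]' 30
python3 - <<'E'
from h import *
W=cloud('top',np.load('pics/t0.png.npy')); p=cv2.imread('pics/t0.png')
h=cv2.cvtColor(p,cv2.COLOR_BGR2HSV); m=cv2.inRange(h,(22,150,100),(34,255,255))
n,L,st,c=cv2.connectedComponentsWithStats(m)
for i in range(1,n):
    if st[i,4]>800:
        print(st[i]); 
        for zl in (-.01,.015): print(blob(W,(.42,.32),.25,zl,.04,L==i))
to(440,310,190,84.7)
E
```

```text
time_s: 5.58
tool_pos: [0.6326, 0.0565, 0.1872]
tool_rot: [180.0, -0.0, 84.6]
force: [0.5, 0.7, -1.9]
grip_width: 0.0455
grasp_force: 30.0
[ 108  191   77   61 3628]
[ 405.9  325.8  209.6  168.1   87.9   27.9 3605. ]
[405.9 325.8 209.6 168.1  87.9  27.9 319. ]
t=6: from [633.  56. 187.] [180.   -0.   84.6] T [ 234.3 -215.6   -2.8] W [ 0.  -0.  -0.1]
```

```bash
python3 -c "
from h import *
to(407.7,375.8,120,87.9)"
```

```text
t=6: from [633.  56. 187.] [180.   -0.   84.6] T [ 296.7 -254.    67.2] W [ 0.  -0.  -3.3]
```

```bash
python3 -m creep '[{"wx":0,"wy":0,"wz":0,"tx":20,"ty":-17,"tz":0,"gripper":-1},{"wx":0,"wy":0,"wz":0,"tx":48,"ty":-41,"tz":0,"gripper":-1},{"wx":0,"wy":0,"wz":0,"tx":76,"ty":-65,"tz":0,"gripper":-1},{"wx":0,"wy":0,"wz":0,"tx":104,"ty":-89,"tz":0,"gripper":-1},{"wx":0,"wy":0,"wz":0,"tx":132,"ty":-113,"tz":0,"gripper":-1}]' 30 | grep -A1 grip
python3 -m creep '[{"wx":0,"wy":0,"wz":-3.3,"tx":28,"ty":-24,"tz":0,"gripper":-1},{"wx":0,"wy":0,"wz":-3.3,"tx":56,"ty":-48,"tz":15,"gripper":-1},{"wx":0,"wy":0,"wz":-3.3,"tx":84,"ty":-72,"tz":30,"gripper":-1},{"wx":0,"wy":0,"wz":-3.3,"tx":112,"ty":-96,"tz":45,"gripper":-1},{"wx":0,"wy":0,"wz":-3.3,"tx":140,"ty":-120,"tz":60,"gripper":-1}]' 30
python3 - <<'E'
from h import *
to(407.7,375.8,39,87.9)
E
```

```text
grip_width: 0.0456
grasp_force: 30.0
time_s: 6.42
tool_pos: [0.424, 0.3497, 0.1239]
tool_rot: [-179.9, 0.1, 87.9]
force: [0.2, 0.4, -2.7]
grip_width: 0.0455
grasp_force: 30.0
t=6: from [424. 350. 124.] [-1.799e+02  1.000e-01  8.790e+01] T [ 25.6 -17.1  84.9] W [-0.1  0.1  0. ]
```

```bash
python3 -m creep '[{"wx":0,"wy":0,"wz":0,"tx":25,"ty":-19,"tz":20,"gripper":-1},{"wx":0,"wy":0,"wz":0,"tx":25,"ty":-19,"tz":50,"gripper":-1},{"wx":0,"wy":0,"wz":0,"tx":25,"ty":-19,"tz":72,"gripper":-1},{"wx":0,"wy":0,"wz":0,"tx":25,"ty":-19,"tz":80,"gripper":-1},{"wx":0,"wy":0,"wz":0,"tx":25,"ty":-19,"tz":82,"gripper":-1}]' 30
python3 -m creep '[{"wx":0,"wy":0,"wz":0,"tx":0,"ty":0,"tz":0,"gripper":-1},{"wx":0,"wy":0,"wz":0,"tx":0,"ty":0,"tz":1,"gripper":-1},{"wx":0,"wy":0,"wz":0,"tx":0,"ty":0,"tz":2,"gripper":-1}]' 30
```

```text
time_s: 6.83
tool_pos: [0.4064, 0.3728, 0.0407]
tool_rot: [-179.8, 0.3, 87.9]
force: [1.2, -0.3, -1.6]
grip_width: 0.0456
grasp_force: 30.0
time_s: 7.08
tool_pos: [0.4095, 0.3755, 0.0432]
tool_rot: [179.9, -0.1, 87.9]
force: [0.2, -0.3, -2.1]
grip_width: 0.0453
grasp_force: 30.0
```

```bash
python3 -m creep '[{"wx":0,"wy":0,"wz":0,"tx":0,"ty":0,"tz":2,"gripper":-1},{"wx":0,"wy":0,"wz":0,"tx":0,"ty":0,"tz":4,"gripper":-1},{"wx":0,"wy":0,"wz":0,"tx":0,"ty":0,"tz":4,"gripper":-1},{"wx":0,"wy":0,"wz":0,"tx":0,"ty":0,"tz":4,"gripper":-1}]' 30
python3 -m creep '[{"wx":0,"wy":0,"wz":0,"tx":0,"ty":0,"tz":0,"gripper":1},{"wx":0,"wy":0,"wz":0,"tx":0,"ty":0,"tz":0,"gripper":1},{"wx":0,"wy":0,"wz":0,"tx":0,"ty":0,"tz":0,"gripper":1},{"wx":0,"wy":0,"wz":0,"tx":0,"ty":0,"tz":0,"gripper":1},{"wx":0,"wy":0,"wz":0,"tx":0,"ty":0,"tz":0,"gripper":1}]' 30
python3 -m creep '[{"wx":0,"wy":0,"wz":0,"tx":0,"ty":0,"tz":0,"gripper":1},{"wx":0,"wy":0,"wz":0,"tx":0,"ty":0,"tz":0,"gripper":1},{"wx":0,"wy":0,"wz":0,"tx":0,"ty":0,"tz":-35,"gripper":1},{"wx":0,"wy":0,"wz":0,"tx":0,"ty":0,"tz":-70,"gripper":1},{"wx":0,"wy":0,"wz":0,"tx":0,"ty":0,"tz":-110,"gripper":1}]' 30
python3 - <<'E'
from h import *
o=get_obs();_,d=snap('wrist','w3.png'); W=cloud('wrist',d,o)
print(plates(W,(.41,.375),.045,.06))
to(619.2,-95.3,140,84.7)
E
```

```text
time_s: 7.42
tool_pos: [0.4082, 0.3749, 0.0377]
tool_rot: [180.0, -0.0, 87.9]
force: [0.2, 0.4, -1.3]
grip_width: 0.0458
grasp_force: 30.0
time_s: 7.83
tool_pos: [0.4085, 0.3752, 0.0379]
tool_rot: [180.0, -0.0, 87.9]
force: [-0.6, 0.8, -0.0]
grip_width: 0.0713
grasp_force: 0.0
time_s: 8.25
tool_pos: [0.4074, 0.374, 0.1477]
tool_rot: [-179.9, 0.1, 87.9]
force: [0.0, 1.0, -0.7]
grip_width: 0.0865
grasp_force: 0.0
(array([389.1, 374.8,  18.8,  -2.8,  53.2]), array([487, 398], dtype=int32), [(np.float64(0.385), np.float64(0.366), np.float64(0.412), np.float64(0.383)), (np.float64(0.376), np.float64(0.352), np.float64(0.383), np.float64(0.398))])
t=8: from [412. 378. 157.] [179.6  -0.6  87.9] T [-465.4  224.9   14.5] W [ 0.4 -0.6  3.2]
```

```bash
python3 -m creep '[{"wx":0,"wy":0,"wz":1,"tx":-20,"ty":10,"tz":-10,"gripper":1},{"wx":0,"wy":0,"wz":1,"tx":-50,"ty":24,"tz":-10,"gripper":1},{"wx":0,"wy":0,"wz":1,"tx":-84,"ty":40,"tz":-10,"gripper":1},{"wx":0,"wy":0,"wz":1,"tx":-118,"ty":57,"tz":-10,"gripper":1},{"wx":0,"wy":0,"wz":1,"tx":-152,"ty":73,"tz":-10,"gripper":1}]' 30 >/dev/null
python3 -m creep '[{"wx":0,"wy":0,"wz":1,"tx":-34,"ty":16,"tz":0,"gripper":1},{"wx":0,"wy":0,"wz":1,"tx":-68,"ty":32,"tz":0,"gripper":1},{"wx":0,"wy":0,"wz":1,"tx":-102,"ty":48,"tz":0,"gripper":1},{"wx":0,"wy":0,"wz":1,"tx":-136,"ty":65,"tz":0,"gripper":1},{"wx":0,"wy":0,"wz":1,"tx":-170,"ty":82,"tz":0,"gripper":1}]' 30 >/dev/null
python3 -m creep '[{"wx":0,"wy":0,"wz":1.2,"tx":-34,"ty":16,"tz":0,"gripper":1},{"wx":0,"wy":0,"wz":1.2,"tx":-68,"ty":32,"tz":0,"gripper":1},{"wx":0,"wy":0,"wz":1.2,"tx":-102,"ty":48,"tz":5,"gripper":1},{"wx":0,"wy":0,"wz":1.2,"tx":-125,"ty":60,"tz":15,"gripper":1},{"wx":0,"wy":0,"wz":1.2,"tx":-140,"ty":66,"tz":25,"gripper":1}]' 30 >/dev/null
python3 -m creep '[{"wx":0,"wy":0,"wz":0,"tx":0,"ty":0,"tz":0,"gripper":1},{"wx":0,"wy":0,"wz":0,"tx":0,"ty":0,"tz":0,"gripper":1}]' 30 >/dev/null
python3 - <<'E'
from h import *
o=get_obs();_,d=snap('wrist','w4.png'); W=cloud('wrist',d,o)
print(plates(W,(.62,-.095),.0765,.09)[0])
to(619.2,-95.3,66,84.7)
E
```

```text
[618.4 -95.5  54.2  -5.6  81.7]
t=10: from [604. -98. 132.] [-180.    -0.    84.7] T [ 3.7 15.  66.4] W [-0. -0. -0.]
```

```bash
python3 -m creep '[{"wx":0,"wy":0,"wz":0.3,"tx":3.5,"ty":14,"tz":10,"gripper":1},{"wx":0,"wy":0,"wz":0.3,"tx":3.5,"ty":14.5,"tz":25,"gripper":1},{"wx":0,"wy":0,"wz":0.3,"tx":3.5,"ty":14.5,"tz":48,"gripper":1},{"wx":0,"wy":0,"wz":0.3,"tx":3.5,"ty":14.5,"tz":66,"gripper":1},{"wx":0,"wy":0,"wz":0.3,"tx":3.5,"ty":14.5,"tz":66,"gripper":1}]' 30
python3 -m creep '[{"wx":0,"wy":0,"wz":0,"tx":0,"ty":0,"tz":0,"gripper":-1},{"wx":0,"wy":0,"wz":0,"tx":0,"ty":0,"tz":0,"gripper":-1},{"wx":0,"wy":0,"wz":0,"tx":0,"ty":0,"tz":0,"gripper":-1},{"wx":0,"wy":0,"wz":0,"tx":0,"ty":0,"tz":0,"gripper":-1},{"wx":0,"wy":0,"wz":0,"tx":0,"ty":0,"tz":0,"gripper":-1}]' 30 >/dev/null
python3 -m creep '[{"wx":0,"wy":0,"wz":0,"tx":0,"ty":0,"tz":0,"gripper":-1},{"wx":0,"wy":0,"wz":0,"tx":0,"ty":0,"tz":0,"gripper":-1},{"wx":0,"wy":0,"wz":0,"tx":0,"ty":0,"tz":0,"gripper":-1},{"wx":0,"wy":0,"wz":0,"tx":0,"ty":0,"tz":0,"gripper":-1}]' 30
python3 -m creep '[{"wx":0,"wy":0,"wz":0,"tx":0,"ty":0,"tz":-15,"gripper":-1},{"wx":0,"wy":0,"wz":0,"tx":0,"ty":0,"tz":-40,"gripper":-1},{"wx":0,"wy":0,"wz":0,"tx":0,"ty":0,"tz":-70,"gripper":-1},{"wx":0,"wy":0,"wz":0,"tx":0,"ty":0,"tz":-100,"gripper":-1},{"wx":0,"wy":0,"wz":0,"tx":0,"ty":0,"tz":-115,"gripper":-1}]' 30
python3 -c "
from h import *
to(404,275.8,120,87.9)"
```

```text
time_s: 10.18
tool_pos: [0.6183, -0.0931, 0.0646]
tool_rot: [-179.9, -0.1, 84.6]
force: [0.3, 1.0, -0.6]
grip_width: 0.0871
grasp_force: 0.0
time_s: 10.93
tool_pos: [0.6188, -0.0962, 0.0673]
tool_rot: [-180.0, -0.0, 84.4]
force: [-2.7, 0.3, 5.9]
grip_width: 0.0452
grasp_force: 30.0
time_s: 11.35
tool_pos: [0.6204, -0.0966, 0.1849]
tool_rot: [179.7, -0.0, 84.4]
force: [1.1, 0.1, -1.9]
grip_width: 0.0454
grasp_force: 30.0
t=11: from [620. -97. 185.] [179.7  -0.   84.4] T [ 349.5 -252.1   63.7] W [ 0.3  0.  -3.5]
```

```bash
python3 -m creep '[{"wx":0,"wy":0,"wz":0,"tx":16,"ty":-11,"tz":0,"gripper":-1},{"wx":0,"wy":0,"wz":0,"tx":45,"ty":-32,"tz":0,"gripper":-1},{"wx":0,"wy":0,"wz":0,"tx":75,"ty":-54,"tz":0,"gripper":-1},{"wx":0,"wy":0,"wz":0,"tx":105,"ty":-76,"tz":0,"gripper":-1},{"wx":0,"wy":0,"wz":0,"tx":135,"ty":-97,"tz":0,"gripper":-1}]' 30 >/dev/null
python3 -m creep '[{"wx":0,"wy":0,"wz":-3.5,"tx":30,"ty":-22,"tz":0,"gripper":-1},{"wx":0,"wy":0,"wz":-3.5,"tx":60,"ty":-43,"tz":10,"gripper":-1},{"wx":0,"wy":0,"wz":-3.5,"tx":90,"ty":-65,"tz":25,"gripper":-1},{"wx":0,"wy":0,"wz":-3.5,"tx":120,"ty":-87,"tz":40,"gripper":-1},{"wx":0,"wy":0,"wz":-3.5,"tx":150,"ty":-108,"tz":55,"gripper":-1}]' 30 >/dev/null
python3 -m creep '[{"wx":0,"wy":0,"wz":0,"tx":30,"ty":-22,"tz":5,"gripper":-1},{"wx":0,"wy":0,"wz":0,"tx":48,"ty":-38,"tz":10,"gripper":-1},{"wx":0,"wy":0,"wz":0,"tx":54,"ty":-43,"tz":20,"gripper":-1},{"wx":0,"wy":0,"wz":0,"tx":54,"ty":-43,"tz":25,"gripper":-1},{"wx":0,"wy":0,"wz":0,"tx":54,"ty":-43,"tz":25,"gripper":-1}]' 30
python3 -c "
from h import *
to(404,275.8,38,87.9)"
```

```text
time_s: 12.6
tool_pos: [0.4017, 0.2617, 0.1003]
tool_rot: [-180.0, 0.1, 87.9]
force: [-0.1, -0.2, 0.2]
grip_width: 0.0027
grasp_force: 0.0
t=13: from [402. 262. 100.] [-1.80e+02  1.00e-01  8.79e+01] T [14.3  1.8 62.3] W [-0.   0.1 -0. ]
```

The grip slackened and the arbor dropped, so I'll look for it.

```bash
python3 -m creep '[{"wx":0,"wy":0,"wz":0,"tx":0,"ty":0,"tz":-40,"gripper":1},{"wx":0,"wy":0,"wz":0,"tx":0,"ty":0,"tz":-80,"gripper":1},{"wx":0,"wy":0,"wz":0,"tx":0,"ty":0,"tz":-120,"gripper":1},{"wx":0,"wy":0,"wz":0,"tx":0,"ty":0,"tz":-160,"gripper":1},{"wx":0,"wy":0,"wz":0,"tx":0,"ty":0,"tz":-190,"gripper":1}]' 30
python3 - <<'E'
from h import *
a,_=snap('top','t5.png'); 
for q in ['fin1_center','raw1_center']:
    print([(np.round(r['point'],3).tolist(),round(r['confidence'],2)) for r in nets.place_of(q,'top')][:5])
b,_=snap('wrist','w5.png')
cv2.imwrite('pics/c5.png',np.vstack([cv2.resize(a[90:290,80:460],(760,400)),cv2.resize(b[:220],(460,198)).__class__(1) if 0 else cv2.copyMakeBorder(cv2.resize(b[:220],(465,200)),0,0,0,295,0)])[:,:,::-1])
E
```

```text
time_s: 13.02
tool_pos: [0.4042, 0.2611, 0.2956]
tool_rot: [179.8, -0.2, 87.6]
force: [0.4, 1.5, 0.8]
grip_width: 0.0284
grasp_force: 0.0
[([0.45, 0.192, 0.025], 0.69)]
[([0.433, 0.085, 0.021], 0.73), ([0.453, 0.193, 0.026], 0.39)]
```

View pics/c5.png

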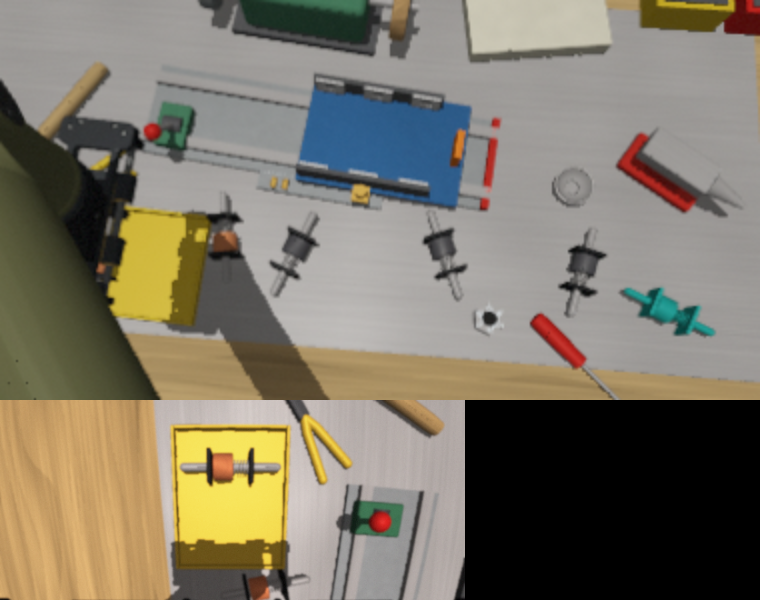

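The picture shows fin1 dropped just right of the tray at crop (225,240), its axis about along x, with nothing else disturbed. I'll pick it up again.

```bash
python3 -m creep '[{"wx":0,"wy":0,"wz":0,"tx":-30,"ty":25,"tz":20,"gripper":1},{"wx":0,"wy":0,"wz":0,"tx":-60,"ty":45,"tz":50,"gripper":1},{"wx":0,"wy":0,"wz":0,"tx":-75,"ty":45,"tz":85,"gripper":1},{"wx":0,"wy":0,"wz":0,"tx":-75,"ty":45,"tz":120,"gripper":1},{"wx":0,"wy":0,"wz":0,"tx":-75,"ty":45,"tz":150,"gripper":1}]' 30 >/dev/null
python3 -m creep '[{"wx":0,"wy":0,"wz":0,"tx":0,"ty":0,"tz":0,"gripper":1},{"wx":0,"wy":0,"wz":0,"tx":0,"ty":0,"tz":0,"gripper":1},{"wx":0,"wy":0,"wz":0,"tx":0,"ty":0,"tz":0,"gripper":1}]' 30
python3 - <<'E'
from h import *
o=get_obs();p,d=snap('wrist','w6.png'); W=cloud('wrist',d,o)
r=plates(W,(.45,.192),.043,.06);print(r); x,y,_,a,_=r[0]; to(x,y,32,90+a)
E
```

```text
time_s: 13.88
tool_pos: [0.4447, 0.1864, 0.1425]
tool_rot: [179.9, -0.0, 87.9]
force: [0.5, 0.4, -0.1]
grip_width: 0.0862
grasp_force: 0.0
(array([455.4, 192. ,  57.1,   9.5,  47.8]), array([392, 376], dtype=int32), [(np.float64(0.477), np.float64(0.174), np.float64(0.489), np.float64(0.219)), (np.float64(0.421), np.float64(0.165), np.float64(0.433), np.float64(0.21))])
t=14: from [445. 187. 143.] [ 1.799e+02 -1.000e-01  8.790e+01] T [  5.2   9.7 111.3] W [  0.1  -0.1 -11.6]
```

View pics/w6.png

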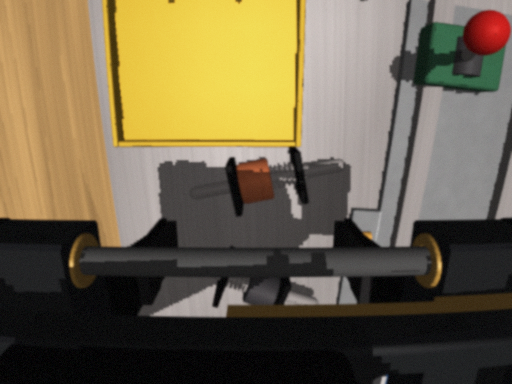

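The arbor lies flat at (265,180) with its plates 57 mm apart (58 expected), about 9° off x. I'll grasp it.

```bash
python3 -m creep '[{"wx":0,"wy":0,"wz":-7,"tx":5,"ty":9.5,"tz":20,"gripper":1},{"wx":0,"wy":0,"wz":-11.5,"tx":5,"ty":9.5,"tz":40,"gripper":1},{"wx":0,"wy":0,"wz":-11.5,"tx":5,"ty":9.5,"tz":75,"gripper":1},{"wx":0,"wy":0,"wz":-11.5,"tx":5,"ty":9.5,"tz":105,"gripper":1},{"wx":0,"wy":0,"wz":-11.5,"tx":5,"ty":9.5,"tz":110,"gripper":1}]' 35
python3 -m creep '[{"wx":0,"wy":0,"wz":0,"tx":0,"ty":0,"tz":0,"gripper":-1},{"wx":0,"wy":0,"wz":0,"tx":0,"ty":0,"tz":0,"gripper":-1},{"wx":0,"wy":0,"wz":0,"tx":0,"ty":0,"tz":0,"gripper":-1},{"wx":0,"wy":0,"wz":0,"tx":0,"ty":0,"tz":0,"gripper":-1},{"wx":0,"wy":0,"wz":0,"tx":0,"ty":0,"tz":0,"gripper":-1}]' 35 >/dev/null
python3 -m creep '[{"wx":0,"wy":0,"wz":0,"tx":0,"ty":0,"tz":0,"gripper":-1},{"wx":0,"wy":0,"wz":0,"tx":0,"ty":0,"tz":0,"gripper":-1},{"wx":0,"wy":0,"wz":0,"tx":0,"ty":0,"tz":0,"gripper":-1},{"wx":0,"wy":0,"wz":0,"tx":0,"ty":0,"tz":0,"gripper":-1}]' 35
python3 -m creep '[{"wx":0,"wy":0,"wz":0,"tx":0,"ty":0,"tz":-15,"gripper":-1},{"wx":0,"wy":0,"wz":0,"tx":0,"ty":0,"tz":-40,"gripper":-1},{"wx":0,"wy":0,"wz":0,"tx":0,"ty":0,"tz":-55,"gripper":-1},{"wx":0,"wy":0,"wz":0,"tx":0,"ty":0,"tz":-60,"gripper":-1},{"wx":0,"wy":0,"wz":0,"tx":0,"ty":0,"tz":-60,"gripper":-1}]' 35
python3 -c "
from h import *
to(404,277,38,87.9)"
```

```text
time_s: 14.35
tool_pos: [0.4518, 0.1908, 0.0292]
tool_rot: [-179.8, 0.1, 99.5]
force: [-3.5, -0.5, 6.6]
grip_width: 0.087
grasp_force: 4.0
time_s: 15.1
tool_pos: [0.4554, 0.1921, 0.0333]
tool_rot: [179.8, -0.1, 99.4]
force: [0.4, -0.2, 7.1]
grip_width: 0.0456
grasp_force: 35.0
time_s: 15.52
tool_pos: [0.4543, 0.1917, 0.0927]
tool_rot: [179.9, -0.1, 99.4]
force: [0.7, -0.0, -3.0]
grip_width: 0.0451
grasp_force: 35.0
t=16: from [454. 192.  93.] [ 1.799e+02 -1.000e-01  9.940e+01] T [ 92.3 -35.8  54.8] W [ 0.1 -0.1 11.5]
```

```bash
python3 -m creep '[{"wx":0,"wy":0,"wz":4,"tx":20,"ty":-8,"tz":0,"gripper":-1},{"wx":0,"wy":0,"wz":8,"tx":48,"ty":-19,"tz":0,"gripper":-1},{"wx":0,"wy":0,"wz":11.5,"tx":75,"ty":-29,"tz":5,"gripper":-1},{"wx":0,"wy":0,"wz":11.5,"tx":92,"ty":-36,"tz":15,"gripper":-1},{"wx":0,"wy":0,"wz":11.5,"tx":92,"ty":-36,"tz":30,"gripper":-1}]' 35 >/dev/null
python3 -m creep '[{"wx":0,"wy":0,"wz":0,"tx":0,"ty":0,"tz":15,"gripper":-1},{"wx":0,"wy":0,"wz":0,"tx":0,"ty":0,"tz":22,"gripper":-1},{"wx":0,"wy":0,"wz":0,"tx":0,"ty":0,"tz":24,"gripper":-1},{"wx":0,"wy":0,"wz":0,"tx":0,"ty":0,"tz":24.5,"gripper":-1},{"wx":0,"wy":0,"wz":0,"tx":0,"ty":0,"tz":24.5,"gripper":-1}]' 35
python3 -m creep '[{"wx":0,"wy":0,"wz":0,"tx":0,"ty":0,"tz":0,"gripper":1},{"wx":0,"wy":0,"wz":0,"tx":0,"ty":0,"tz":0,"gripper":1},{"wx":0,"wy":0,"wz":0,"tx":0,"ty":0,"tz":0,"gripper":1},{"wx":0,"wy":0,"wz":0,"tx":0,"ty":0,"tz":0,"gripper":1},{"wx":0,"wy":0,"wz":0,"tx":0,"ty":0,"tz":0,"gripper":1}]' 35
python3 -m creep '[{"wx":0,"wy":0,"wz":0,"tx":0,"ty":0,"tz":0,"gripper":1},{"wx":0,"wy":0,"wz":0,"tx":0,"ty":0,"tz":0,"gripper":1},{"wx":0,"wy":0,"wz":0,"tx":0,"ty":0,"tz":-35,"gripper":1},{"wx":0,"wy":0,"wz":0,"tx":0,"ty":0,"tz":-70,"gripper":1},{"wx":0,"wy":0,"wz":0,"tx":0,"ty":0,"tz":-110,"gripper":1}]' 35
python3 - <<'E'
from h import *
to(435,75,155,90)
E
```

```text
time_s: 16.35
tool_pos: [0.4006, 0.2754, 0.0375]
tool_rot: [-179.7, 0.1, 87.9]
force: [-8.1, -3.1, 15.2]
grip_width: 0.045
grasp_force: 35.0
time_s: 16.77
tool_pos: [0.4028, 0.2759, 0.0368]
tool_rot: [-180.0, 0.0, 87.9]
force: [0.2, 0.9, -0.4]
grip_width: 0.0706
grasp_force: 0.0
time_s: 17.18
tool_pos: [0.4015, 0.275, 0.1467]
tool_rot: [-179.8, 0.2, 87.9]
force: [1.3, 0.9, -0.3]
grip_width: 0.0864
grasp_force: 0.0
t=17: from [401. 275. 147.] [-179.8    0.2   87.9] T [-198.7   40.7   -7.7] W [-0.2  0.2 -2.1]
```

```bash
python3 -m creep '[{"wx":0,"wy":0,"wz":4,"tx":-35,"ty":8,"tz":-10,"gripper":1},{"wx":0,"wy":0,"wz":8,"tx":-70,"ty":16,"tz":-10,"gripper":1},{"wx":0,"wy":0,"wz":12,"tx":-105,"ty":24,"tz":-10,"gripper":1},{"wx":0,"wy":0,"wz":16,"tx":-140,"ty":32,"tz":-10,"gripper":1},{"wx":0,"wy":0,"wz":18,"tx":-170,"ty":40,"tz":-10,"gripper":1}]' 35 >/dev/null
python3 -m creep '[{"wx":0,"wy":0,"wz":0,"tx":-30,"ty":9,"tz":0,"gripper":1},{"wx":0,"wy":0,"wz":0,"tx":-30,"ty":9,"tz":0,"gripper":1},{"wx":0,"wy":0,"wz":0,"tx":-30,"ty":9,"tz":0,"gripper":1},{"wx":0,"wy":0,"wz":0,"tx":-30,"ty":9,"tz":0,"gripper":1}]' 35
python3 - <<'E'
from h import *
o=get_obs();p,d=snap('wrist','w7.png'); W=cloud('wrist',d,o)
for c in ((.435,.083),(.433,.088)):
    r=plates(W,c,.043,.06);print(r); x,y,_,a,_=r[0]; to(x,y,32.5,90+a)
E
```

```text
time_s: 17.93
tool_pos: [0.4346, 0.0743, 0.1569]
tool_rot: [-180.0, -0.0, 69.9]
force: [0.5, 1.6, -0.6]
grip_width: 0.087
grasp_force: 0.0
(array([437.8,  84.4,  57.3, -21.7,  47.9]), array([354, 334], dtype=int32), [(np.float64(0.4), np.float64(0.073), np.float64(0.421), np.float64(0.117)), (np.float64(0.454), np.float64(0.052), np.float64(0.475), np.float64(0.096))])
t=18: from [435.  75. 157.] [-180.   -0.   70.] T [ 10.1  -0.3 124.4] W [-0.  -0.   1.7]
(array([437.8,  84.4,  57.3, -21.7,  47.9]), array([354, 334], dtype=int32), [(np.float64(0.4), np.float64(0.073), np.float64(0.421), np.float64(0.117)), (np.float64(0.454), np.float64(0.052), np.float64(0.475), np.float64(0.096))])
t=18: from [435.  75. 157.] [-180.   -0.   70.] T [ 10.1  -0.3 124.4] W [-0.  -0.   1.7]
```

View pics/w7.png

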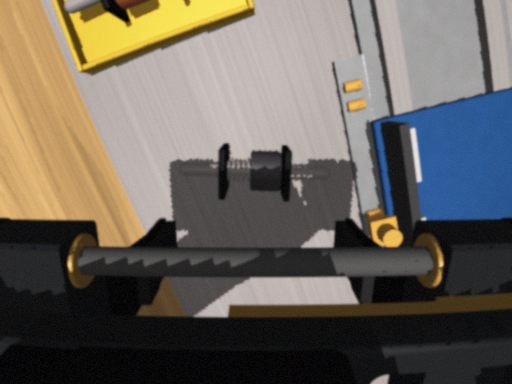

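The close view shows a dark-ring arbor at (257,170), aligned with the jaws, plates 57 mm apart. I'll grasp it.

```bash
python3 -m creep '[{"wx":0,"wy":0,"wz":1.7,"tx":10,"ty":0,"tz":25,"gripper":1},{"wx":0,"wy":0,"wz":1.7,"tx":10,"ty":0,"tz":60,"gripper":1},{"wx":0,"wy":0,"wz":1.7,"tx":10,"ty":0,"tz":95,"gripper":1},{"wx":0,"wy":0,"wz":1.7,"tx":10,"ty":0,"tz":118,"gripper":1},{"wx":0,"wy":0,"wz":1.7,"tx":10,"ty":0,"tz":123,"gripper":1}]' 35
python3 -m creep '[{"wx":0,"wy":0,"wz":0,"tx":0,"ty":0,"tz":0,"gripper":-1},{"wx":0,"wy":0,"wz":0,"tx":0,"ty":0,"tz":0,"gripper":-1},{"wx":0,"wy":0,"wz":0,"tx":0,"ty":0,"tz":0,"gripper":-1},{"wx":0,"wy":0,"wz":0,"tx":0,"ty":0,"tz":0,"gripper":-1},{"wx":0,"wy":0,"wz":0,"tx":0,"ty":0,"tz":0,"gripper":-1}]' 35 >/dev/null
python3 -m creep '[{"wx":0,"wy":0,"wz":0,"tx":0,"ty":0,"tz":0,"gripper":-1},{"wx":0,"wy":0,"wz":0,"tx":0,"ty":0,"tz":0,"gripper":-1},{"wx":0,"wy":0,"wz":0,"tx":0,"ty":0,"tz":0,"gripper":-1},{"wx":0,"wy":0,"wz":0,"tx":0,"ty":0,"tz":0,"gripper":-1}]' 35
python3 -m creep '[{"wx":0,"wy":0,"wz":0,"tx":0,"ty":0,"tz":-15,"gripper":-1},{"wx":0,"wy":0,"wz":0,"tx":0,"ty":0,"tz":-45,"gripper":-1},{"wx":0,"wy":0,"wz":0,"tx":0,"ty":0,"tz":-75,"gripper":-1},{"wx":0,"wy":0,"wz":0,"tx":0,"ty":0,"tz":-100,"gripper":-1},{"wx":0,"wy":0,"wz":0,"tx":0,"ty":0,"tz":-110,"gripper":-1}]' 35
python3 -c "
from h import *
to(633.3,55.8,130,84.4)"
```

```text
time_s: 18.4
tool_pos: [0.4348, 0.0831, 0.0302]
tool_rot: [-179.7, 0.4, 68.4]
force: [-1.3, -0.0, 0.1]
grip_width: 0.087
grasp_force: 0.0
time_s: 19.15
tool_pos: [0.4396, 0.0835, 0.0354]
tool_rot: [179.9, -0.1, 68.2]
force: [-1.3, 0.8, 5.3]
grip_width: 0.0452
grasp_force: 35.0
time_s: 19.57
tool_pos: [0.4404, 0.0833, 0.1475]
tool_rot: [179.8, -0.3, 68.2]
force: [0.1, 0.0, -1.7]
grip_width: 0.0451
grasp_force: 35.0
t=20: from [440.  83. 148.] [179.8  -0.3  68.2] T [ 46.1 189.2  18.4] W [  0.3  -0.3 -16.2]
```

```bash
python3 -m creep '[{"wx":0,"wy":0,"wz":-4,"tx":5,"ty":20,"tz":0,"gripper":-1},{"wx":0,"wy":0,"wz":-8,"tx":12,"ty":50,"tz":0,"gripper":-1},{"wx":0,"wy":0,"wz":-12,"tx":20,"ty":82,"tz":0,"gripper":-1},{"wx":0,"wy":0,"wz":-16.2,"tx":28,"ty":115,"tz":0,"gripper":-1},{"wx":0,"wy":0,"wz":-16.2,"tx":36,"ty":150,"tz":0,"gripper":-1}]' 35 >/dev/null
python3 -c "
from h import *
to(633.4,55.8,130,84.4)"
```

```text
t=20: from [592.  61. 143.] [-179.9   -0.    84.7] T [-1.3 42.  12.7] W [-0.1 -0.   0.3]
```

```bash
python3 -m creep '[{"wx":0,"wy":0,"wz":0,"tx":-1,"ty":25,"tz":0,"gripper":-1},{"wx":0,"wy":0,"wz":0,"tx":-1,"ty":38,"tz":5,"gripper":-1},{"wx":0,"wy":0,"wz":0,"tx":-1,"ty":39,"tz":12,"gripper":-1},{"wx":0,"wy":0,"wz":0,"tx":-1,"ty":39,"tz":12,"gripper":-1},{"wx":0,"wy":0,"wz":0,"tx":-1,"ty":39,"tz":12,"gripper":-1}]' 35
python3 - <<'E'
from h import *
o=get_obs();p,d=snap('wrist','w8.png'); W=cloud('wrist',d,o)
print(o['tool_pos'],o['tool_rot'])
to(633.4,55.8,69.5,84.4)
z=o['tool_pos'][2]-.0124+.023; print(z,plates(W,o['tool_pos'][:2],z-.005,z+.006))
E
```

```text
time_s: 20.4
tool_pos: [0.628, 0.0557, 0.1305]
tool_rot: [-179.8, 0.0, 84.4]
force: [0.1, 0.0, -1.7]
grip_width: 0.0454
grasp_force: 35.0
[0.62798935 0.05574873 0.13046989] [-1.79804969e+02  4.11694692e-02  8.44038269e+01]
t=20: from [628.  56. 131.] [-179.9   -0.    84.4] T [ 0.3  5.2 61.8] W [-0.1 -0.   0. ]
0.14106989040289 (array([629.2,  66.4,  47.9,  -6.3, 147.1]), array([743, 724], dtype=int32), [(np.float64(0.645), np.float64(0.052), np.float64(0.661), np.float64(0.077)), (np.float64(0.598), np.float64(0.056), np.float64(0.613), np.float64(0.081))])
```

View pics/w8.png

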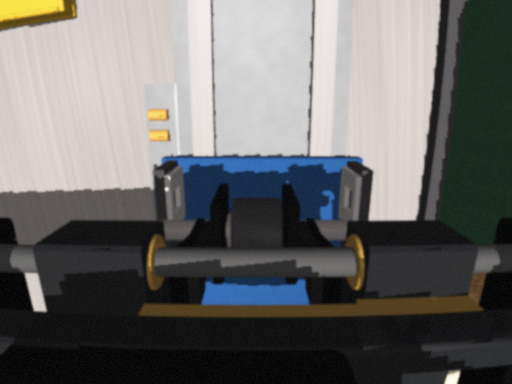

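The arbor hangs level at (257,225), squeezed, with its pins between the cheeks at (170,195) and (353,200). I'll lower it straight down.

```bash
python3 -m creep '[{"wx":0,"wy":0,"wz":0,"tx":0.3,"ty":5,"tz":5,"gripper":-1},{"wx":0,"wy":0,"wz":0,"tx":0.3,"ty":5.2,"tz":15,"gripper":-1},{"wx":0,"wy":0,"wz":0,"tx":0.3,"ty":5.2,"tz":28,"gripper":-1},{"wx":0,"wy":0,"wz":0,"tx":0.3,"ty":5.2,"tz":30,"gripper":-1},{"wx":0,"wy":0,"wz":0,"tx":0.3,"ty":5.2,"tz":30,"gripper":-1}]' 35 >/dev/null
python3 -m creep '[{"wx":0,"wy":0,"wz":0,"tx":0,"ty":0,"tz":12,"gripper":-1},{"wx":0,"wy":0,"wz":0,"tx":0,"ty":0,"tz":22,"gripper":-1},{"wx":0,"wy":0,"wz":0,"tx":0,"ty":0,"tz":28,"gripper":-1},{"wx":0,"wy":0,"wz":0,"tx":0,"ty":0,"tz":30,"gripper":-1},{"wx":0,"wy":0,"wz":0,"tx":0,"ty":0,"tz":30,"gripper":-1}]' 35
python3 -c "
from h import *
to(633.4,55.8,69.5,84.4)"
```

```text
time_s: 21.28
tool_pos: [0.6343, 0.0555, 0.071]
tool_rot: [-179.9, 0.0, 84.4]
force: [-0.6, -0.7, -1.3]
grip_width: 0.0452
grasp_force: 35.0
t=21: from [634.  56.  71.] [-179.9    0.    84.4] T [ 0.2 -0.9  1.5] W [-0.1  0.   0. ]
```

```bash
python3 -m creep '[{"wx":0,"wy":0,"wz":0,"tx":0,"ty":-0.7,"tz":1,"gripper":-1},{"wx":0,"wy":0,"wz":0,"tx":0,"ty":-0.7,"tz":2,"gripper":-1},{"wx":0,"wy":0,"wz":0,"tx":0,"ty":-0.7,"tz":2,"gripper":-1}]' 35
python3 -m creep '[{"wx":0,"wy":0,"wz":0,"tx":0,"ty":0,"tz":0,"gripper":1},{"wx":0,"wy":0,"wz":0,"tx":0,"ty":0,"tz":0,"gripper":1},{"wx":0,"wy":0,"wz":0,"tx":0,"ty":0,"tz":0,"gripper":1},{"wx":0,"wy":0,"wz":0,"tx":0,"ty":0,"tz":0,"gripper":1},{"wx":0,"wy":0,"wz":0,"tx":0,"ty":0,"tz":0,"gripper":1}]' 35
python3 -m creep '[{"wx":0,"wy":0,"wz":0,"tx":0,"ty":0,"tz":0,"gripper":1},{"wx":0,"wy":0,"wz":0,"tx":0,"ty":0,"tz":0,"gripper":1},{"wx":0,"wy":0,"wz":0,"tx":0,"ty":0,"tz":-25,"gripper":1},{"wx":0,"wy":0,"wz":0,"tx":0,"ty":0,"tz":-55,"gripper":1},{"wx":0,"wy":0,"wz":0,"tx":0,"ty":0,"tz":-70,"gripper":1}]' 35
python3 -m creep '[{"wx":0,"wy":0,"wz":0,"tx":0,"ty":0,"tz":0,"gripper":1},{"wx":0,"wy":0,"wz":0,"tx":0,"ty":0,"tz":0,"gripper":1}]' 35 >/dev/null
python3 - <<'E'
from h import *
o=get_obs();p,d=snap('wrist','w9.png'); W=cloud('wrist',d,o)
print(plates(W,(.6335,.0555),.0765,.09))
to(460,-155,165,90)
E
```

```text
time_s: 21.53
tool_pos: [0.6345, 0.0557, 0.0703]
tool_rot: [180.0, -0.0, 84.4]
force: [-0.9, 0.4, -2.4]
grip_width: 0.045
grasp_force: 35.0
time_s: 21.95
tool_pos: [0.6347, 0.0557, 0.0705]
tool_rot: [179.9, -0.0, 84.4]
force: [-0.0, 0.7, -0.3]
grip_width: 0.0709
grasp_force: 0.0
time_s: 22.37
tool_pos: [0.6358, 0.0554, 0.1433]
tool_rot: [179.8, -0.0, 84.4]
force: [0.2, 0.5, 0.9]
grip_width: 0.0865
grasp_force: 0.0
(array([633.5,  56. ,  54.1,  -5.7,  83.3]), array([506, 461], dtype=int32), [(np.float64(0.602), np.float64(0.036), np.float64(0.612), np.float64(0.081)), (np.float64(0.655), np.float64(0.031), np.float64(0.665), np.float64(0.076))])
t=23: from [634.  56. 140.] [-180.    -0.    84.4] T [-226.7 -152.8  -25.3] W [-0.  -0.  -5.6]
```

Seated: plates 54.1 mm apart at the same place as fin3 was. Next is raw2, near (458,-147).

```bash
python3 -m creep '[{"wx":0,"wy":0,"wz":0,"tx":-20,"ty":-13,"tz":-15,"gripper":1},{"wx":0,"wy":0,"wz":0,"tx":-50,"ty":-34,"tz":-25,"gripper":1},{"wx":0,"wy":0,"wz":0,"tx":-82,"ty":-55,"tz":-25,"gripper":1},{"wx":0,"wy":0,"wz":0,"tx":-114,"ty":-77,"tz":-25,"gripper":1},{"wx":0,"wy":0,"wz":0,"tx":-146,"ty":-98,"tz":-25,"gripper":1}]' 35 >/dev/null
python3 -m creep '[{"wx":0,"wy":0,"wz":-6,"tx":-30,"ty":-20,"tz":0,"gripper":1},{"wx":0,"wy":0,"wz":-12,"tx":-60,"ty":-40,"tz":0,"gripper":1},{"wx":0,"wy":0,"wz":-18,"tx":-80,"ty":-55,"tz":0,"gripper":1},{"wx":0,"wy":0,"wz":-24,"tx":-80,"ty":-55,"tz":0,"gripper":1},{"wx":0,"wy":0,"wz":-28,"tx":-80,"ty":-55,"tz":0,"gripper":1}]' 35 >/dev/null
python3 -m creep '[{"wx":0,"wy":0,"wz":0,"tx":0,"ty":0,"tz":0,"gripper":1},{"wx":0,"wy":0,"wz":0,"tx":0,"ty":0,"tz":0,"gripper":1}]' 35
python3 - <<'E'
from h import *
o=get_obs();p,d=snap('wrist','w10.png'); W=cloud('wrist',d,o)
r=plates(W,(.458,-.147),.043,.06);print(r); x,y,_,a,_=r[0]; to(x,y,33,90+a)
E
```

```text
time_s: 23.58
tool_pos: [0.4594, -0.154, 0.1642]
tool_rot: [-179.9, -0.0, 112.3]
force: [0.4, 0.8, 0.1]
grip_width: 0.0872
grasp_force: 0.0
(array([ 454.6, -146.2,   57.8,   21.6,   48.2]), array([335, 315], dtype=int32), [(np.float64(0.417), np.float64(-0.179), np.float64(0.438), np.float64(-0.135)), (np.float64(0.47), np.float64(-0.157), np.float64(0.492), np.float64(-0.114))])
t=24: from [ 460. -154.  164.] [-179.9   -0.   112.3] T [  9.   -1.6 131.3] W [-0.1 -0.   0.7]
```

```bash
python3 -m creep '[{"wx":0,"wy":0,"wz":0.7,"tx":9,"ty":-1.5,"tz":25,"gripper":1},{"wx":0,"wy":0,"wz":0.7,"tx":9,"ty":-1.5,"tz":60,"gripper":1},{"wx":0,"wy":0,"wz":0.7,"tx":9,"ty":-1.5,"tz":95,"gripper":1},{"wx":0,"wy":0,"wz":0.7,"tx":9,"ty":-1.5,"tz":122,"gripper":1},{"wx":0,"wy":0,"wz":0.7,"tx":9,"ty":-1.5,"tz":130,"gripper":1}]' 35
python3 -m creep '[{"wx":0,"wy":0,"wz":0,"tx":0,"ty":0,"tz":0,"gripper":-1},{"wx":0,"wy":0,"wz":0,"tx":0,"ty":0,"tz":0,"gripper":-1},{"wx":0,"wy":0,"wz":0,"tx":0,"ty":0,"tz":0,"gripper":-1},{"wx":0,"wy":0,"wz":0,"tx":0,"ty":0,"tz":0,"gripper":-1},{"wx":0,"wy":0,"wz":0,"tx":0,"ty":0,"tz":0,"gripper":-1}]' 35 >/dev/null
python3 -m creep '[{"wx":0,"wy":0,"wz":0,"tx":0,"ty":0,"tz":0,"gripper":-1},{"wx":0,"wy":0,"wz":0,"tx":0,"ty":0,"tz":0,"gripper":-1},{"wx":0,"wy":0,"wz":0,"tx":0,"ty":0,"tz":0,"gripper":-1},{"wx":0,"wy":0,"wz":0,"tx":0,"ty":0,"tz":0,"gripper":-1}]' 35
python3 -m creep '[{"wx":0,"wy":0,"wz":0,"tx":0,"ty":0,"tz":-15,"gripper":-1},{"wx":0,"wy":0,"wz":0,"tx":0,"ty":0,"tz":-45,"gripper":-1},{"wx":0,"wy":0,"wz":0,"tx":0,"ty":0,"tz":-75,"gripper":-1},{"wx":0,"wy":0,"wz":0,"tx":0,"ty":0,"tz":-100,"gripper":-1},{"wx":0,"wy":0,"wz":0,"tx":0,"ty":0,"tz":-110,"gripper":-1}]' 35
python3 -c "
from h import *
to(625.9,-19.9,140,84.4)"
```

```text
time_s: 24.05
tool_pos: [0.4517, -0.1457, 0.0309]
tool_rot: [-179.6, -0.1, 111.7]
force: [-0.2, 0.9, 1.0]
grip_width: 0.0869
grasp_force: 0.0
time_s: 24.8
tool_pos: [0.4567, -0.1468, 0.0365]
tool_rot: [179.8, 0.0, 111.7]
force: [-0.7, 0.4, 6.6]
grip_width: 0.0452
grasp_force: 35.0
time_s: 25.22
tool_pos: [0.4572, -0.147, 0.1484]
tool_rot: [179.6, 0.1, 111.7]
force: [0.2, -0.3, -2.1]
grip_width: 0.045
grasp_force: 35.0
t=25: from [ 457. -147.  148.] [1.796e+02 1.000e-01 1.117e+02] T [ 55.7 203.7   9.6] W [ 0.4 -0.  27.3]
```

```bash
python3 -m creep '[{"wx":0,"wy":0,"wz":5,"tx":5,"ty":20,"tz":0,"gripper":-1},{"wx":0,"wy":0,"wz":10,"tx":14,"ty":50,"tz":0,"gripper":-1},{"wx":0,"wy":0,"wz":16,"tx":22,"ty":82,"tz":0,"gripper":-1},{"wx":0,"wy":0,"wz":22,"tx":30,"ty":114,"tz":0,"gripper":-1},{"wx":0,"wy":0,"wz":27.3,"tx":38,"ty":144,"tz":0,"gripper":-1}]' 35 >/dev/null
python3 -m creep '[{"wx":0,"wy":0,"wz":0,"tx":0,"ty":0,"tz":0,"gripper":-1},{"wx":0,"wy":0,"wz":0,"tx":0,"ty":0,"tz":0,"gripper":-1}]' 35 >/dev/null
python3 -c "
from h import *
to(625.9,-20.9,125,84.4)"
```

```text
t=26: from [575. -56. 143.] [-1.799e+02  1.000e-01  8.470e+01] T [39.8 47.1 18.2] W [-0.1  0.1  0.3]
```

```bash
python3 -m creep '[{"wx":0,"wy":0,"wz":0.3,"tx":15,"ty":17,"tz":0,"gripper":-1},{"wx":0,"wy":0,"wz":0.3,"tx":33,"ty":38,"tz":0,"gripper":-1},{"wx":0,"wy":0,"wz":0.3,"tx":40,"ty":47,"tz":10,"gripper":-1},{"wx":0,"wy":0,"wz":0.3,"tx":40,"ty":47,"tz":18,"gripper":-1},{"wx":0,"wy":0,"wz":0.3,"tx":40,"ty":47,"tz":18,"gripper":-1}]' 35 >/dev/null
python3 -m creep '[{"wx":0,"wy":0,"wz":0,"tx":0,"ty":0,"tz":0,"gripper":-1},{"wx":0,"wy":0,"wz":0,"tx":0,"ty":0,"tz":0,"gripper":-1},{"wx":0,"wy":0,"wz":0,"tx":0,"ty":0,"tz":0,"gripper":-1}]' 35
python3 - <<'E'
from h import *
o=get_obs();p,d=snap('wrist','w11.png'); W=cloud('wrist',d,o)
to(625.9,-20.9,70.5,84.4)
z=o['tool_pos'][2]-.0135+.023; print(z,plates(W,o['tool_pos'][:2],z-.005,z+.006))
E
```

```text
time_s: 26.47
tool_pos: [0.6251, -0.024, 0.1277]
tool_rot: [180.0, -0.0, 84.0]
force: [0.6, -0.2, -1.8]
grip_width: 0.0455
grasp_force: 35.0
t=27: from [625. -24. 128.] [180.  -0.  84.] T [ 2.8  0.2 57.3] W [ 0.  -0.  -0.4]
0.1372397386528471 (array([626.5, -12.6,  47.9,  -6.2, 143.2]), array([772, 754], dtype=int32), [(np.float64(0.642), np.float64(-0.028), np.float64(0.658), np.float64(-0.001)), (np.float64(0.595), np.float64(-0.024), np.float64(0.611), np.float64(0.003))])
```

```bash
python3 -m creep '[{"wx":0,"wy":0,"wz":-0.4,"tx":2.4,"ty":0.5,"tz":5,"gripper":-1},{"wx":0,"wy":0,"wz":-0.4,"tx":2.4,"ty":0.5,"tz":15,"gripper":-1},{"wx":0,"wy":0,"wz":-0.4,"tx":2.4,"ty":0.5,"tz":25,"gripper":-1},{"wx":0,"wy":0,"wz":-0.4,"tx":2.4,"ty":0.5,"tz":28,"gripper":-1},{"wx":0,"wy":0,"wz":-0.4,"tx":2.4,"ty":0.5,"tz":28,"gripper":-1}]' 35 >/dev/null
python3 -m creep '[{"wx":0,"wy":0,"wz":0,"tx":0,"ty":0,"tz":12,"gripper":-1},{"wx":0,"wy":0,"wz":0,"tx":0,"ty":0,"tz":22,"gripper":-1},{"wx":0,"wy":0,"wz":0,"tx":0,"ty":0,"tz":27,"gripper":-1},{"wx":0,"wy":0,"wz":0,"tx":0,"ty":0,"tz":29,"gripper":-1},{"wx":0,"wy":0,"wz":0,"tx":0,"ty":0,"tz":29,"gripper":-1}]' 35
python3 -c "
from h import *
to(625.9,-21.3,70.5,84.4)"
```

```text
time_s: 27.35
tool_pos: [0.6257, -0.0204, 0.0705]
tool_rot: [-179.9, -0.0, 84.5]
force: [-3.8, -0.2, 5.6]
grip_width: 0.0451
grasp_force: 35.0
t=27: from [626. -20.  70.] [-179.9   -0.    84.5] T [-0.9  0.3 -0. ] W [-0.1 -0.   0.1]
```

```bash
python3 -m creep '[{"wx":0,"wy":0,"wz":0,"tx":-0.8,"ty":0,"tz":0,"gripper":-1},{"wx":0,"wy":0,"wz":0,"tx":-0.8,"ty":0,"tz":0,"gripper":-1}]' 35
python3 -m creep '[{"wx":0,"wy":0,"wz":0,"tx":0,"ty":0,"tz":0,"gripper":1},{"wx":0,"wy":0,"wz":0,"tx":0,"ty":0,"tz":0,"gripper":1},{"wx":0,"wy":0,"wz":0,"tx":0,"ty":0,"tz":0,"gripper":1},{"wx":0,"wy":0,"wz":0,"tx":0,"ty":0,"tz":0,"gripper":1},{"wx":0,"wy":0,"wz":0,"tx":0,"ty":0,"tz":0,"gripper":1}]' 35
python3 -m creep '[{"wx":0,"wy":0,"wz":0,"tx":0,"ty":0,"tz":0,"gripper":1},{"wx":0,"wy":0,"wz":0,"tx":0,"ty":0,"tz":0,"gripper":1},{"wx":0,"wy":0,"wz":0,"tx":0,"ty":0,"tz":-25,"gripper":1},{"wx":0,"wy":0,"wz":0,"tx":0,"ty":0,"tz":-55,"gripper":1},{"wx":0,"wy":0,"wz":0,"tx":0,"ty":0,"tz":-70,"gripper":1}]' 35
python3 -m creep '[{"wx":0,"wy":0,"wz":0,"tx":0,"ty":0,"tz":0,"gripper":1},{"wx":0,"wy":0,"wz":0,"tx":0,"ty":0,"tz":0,"gripper":1}]' 35 >/dev/null
python3 - <<'E'
from h import *
o=get_obs();p,d=snap('wrist','w12.png'); W=cloud('wrist',d,o)
print(plates(W,(.626,-.020),.0765,.09)); print(plates(W,(.6335,.0555),.0765,.09))
snap('top','t12.png'); print([(np.round(r['point'],3).tolist(),round(r['confidence'],2)) for r in nets.place_of('raw3_center','top')][:5])
to(440,-365,160,85)
E
```

```text
time_s: 27.52
tool_pos: [0.626, -0.0207, 0.0705]
tool_rot: [-179.9, -0.1, 84.5]
force: [-2.8, 1.8, 5.6]
grip_width: 0.0451
grasp_force: 35.0
time_s: 27.93
tool_pos: [0.6258, -0.0216, 0.0696]
tool_rot: [-180.0, 0.0, 84.5]
force: [-0.1, -0.0, -0.7]
grip_width: 0.0704
grasp_force: 0.0
time_s: 28.35
tool_pos: [0.6274, -0.0218, 0.1428]
tool_rot: [179.8, 0.0, 84.5]
force: [0.8, -0.3, -0.2]
grip_width: 0.0866
grasp_force: 0.0
(array([625.9, -19.6,  54. ,  -5.1,  82.1]), array([510, 463], dtype=int32), [(np.float64(0.594), np.float64(-0.04), np.float64(0.604), np.float64(0.006)), (np.float64(0.648), np.float64(-0.045), np.float64(0.657), np.float64(0.0))])
(array([633.4,  55.7,  54.4,  -5.5,  83.1]), array([641, 635], dtype=int32), [(np.float64(0.601), np.float64(0.036), np.float64(0.611), np.float64(0.081)), (np.float64(0.655), np.float64(0.031), np.float64(0.666), np.float64(0.076))])
[([0.395, -0.486, 0.024], 0.98), ([0.615, -0.491, -0.003], 0.69), ([0.448, -0.36, 0.022], 0.68)]
t=29: from [625. -21. 139.] [-179.9    0.    84.5] T [-360.1 -151.6  -21. ] W [-0.1  0.  -0.5]
```

```bash
python3 -m creep '[{"wx":0,"wy":0,"wz":0,"tx":-18,"ty":-7,"tz":-15,"gripper":1},{"wx":0,"wy":0,"wz":0,"tx":-48,"ty":-19,"tz":-25,"gripper":1},{"wx":0,"wy":0,"wz":0,"tx":-80,"ty":-31,"tz":-25,"gripper":1},{"wx":0,"wy":0,"wz":0,"tx":-112,"ty":-44,"tz":-25,"gripper":1},{"wx":0,"wy":0,"wz":0,"tx":-145,"ty":-57,"tz":-25,"gripper":1}]' 35 >/dev/null
python3 -m creep '[{"wx":0,"wy":0,"wz":4,"tx":-33,"ty":-13,"tz":0,"gripper":1},{"wx":0,"wy":0,"wz":4,"tx":-66,"ty":-26,"tz":0,"gripper":1},{"wx":0,"wy":0,"wz":4,"tx":-99,"ty":-39,"tz":0,"gripper":1},{"wx":0,"wy":0,"wz":4,"tx":-132,"ty":-51,"tz":0,"gripper":1},{"wx":0,"wy":0,"wz":4,"tx":-160,"ty":-62,"tz":0,"gripper":1}]' 35 >/dev/null
python3 -m creep '[{"wx":0,"wy":0,"wz":0,"tx":-30,"ty":-12,"tz":0,"gripper":1},{"wx":0,"wy":0,"wz":0,"tx":-60,"ty":-22,"tz":0,"gripper":1},{"wx":0,"wy":0,"wz":0,"tx":-65,"ty":-25,"tz":0,"gripper":1},{"wx":0,"wy":0,"wz":0,"tx":-65,"ty":-25,"tz":0,"gripper":1},{"wx":0,"wy":0,"wz":0,"tx":-65,"ty":-25,"tz":0,"gripper":1}]' 35
python3 - <<'E'
from h import *
o=get_obs();p,d=snap('wrist','w13.png'); W=cloud('wrist',d,o)
r=plates(W,(.448,-.36),.043,.06);print(r); x,y,_,a,_=r[0]; to(x,y,33,90+a)
E
```

```text
time_s: 29.92
tool_pos: [0.4431, -0.3728, 0.1641]
tool_rot: [-179.9, -0.1, 80.5]
force: [0.2, 0.4, 0.3]
grip_width: 0.0869
grasp_force: 0.0
(array([ 444.5, -357.2,   57.5,  -14.1,   47.9]), array([341, 325], dtype=int32), [(np.float64(0.409), np.float64(-0.372), np.float64(0.425), np.float64(-0.328)), (np.float64(0.465), np.float64(-0.386), np.float64(0.48), np.float64(-0.342))])
t=30: from [ 444. -372.  164.] [-1.799e+02 -1.000e-01  8.060e+01] T [ 14.4  -1.8 131.2] W [-0.1 -0.1  4.7]
```

View pics/w13.png

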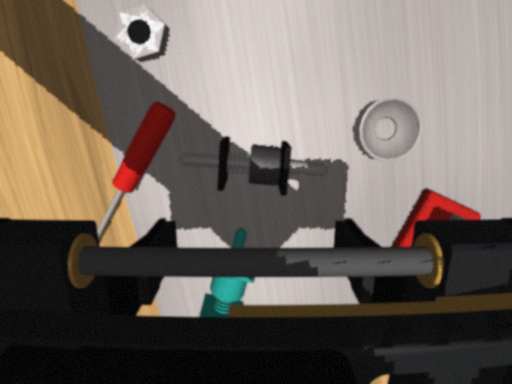

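A dark-ring raw arbor at (257,165). The turquoise look-alike (230,285) and the screwdriver (145,150) are clear of the fingers. I'll grasp it.

```bash
python3 -m creep '[{"wx":0,"wy":0,"wz":4.7,"tx":14,"ty":-1.5,"tz":25,"gripper":1},{"wx":0,"wy":0,"wz":4.7,"tx":14.4,"ty":-1.5,"tz":60,"gripper":1},{"wx":0,"wy":0,"wz":4.7,"tx":14.4,"ty":-1.5,"tz":95,"gripper":1},{"wx":0,"wy":0,"wz":4.7,"tx":14.4,"ty":-1.5,"tz":122,"gripper":1},{"wx":0,"wy":0,"wz":4.7,"tx":14.4,"ty":-1.5,"tz":131,"gripper":1}]' 35
python3 -m creep '[{"wx":0,"wy":0,"wz":0,"tx":0,"ty":0,"tz":0,"gripper":-1},{"wx":0,"wy":0,"wz":0,"tx":0,"ty":0,"tz":0,"gripper":-1},{"wx":0,"wy":0,"wz":0,"tx":0,"ty":0,"tz":0,"gripper":-1},{"wx":0,"wy":0,"wz":0,"tx":0,"ty":0,"tz":0,"gripper":-1},{"wx":0,"wy":0,"wz":0,"tx":0,"ty":0,"tz":0,"gripper":-1}]' 35 >/dev/null
python3 -m creep '[{"wx":0,"wy":0,"wz":0,"tx":0,"ty":0,"tz":0,"gripper":-1},{"wx":0,"wy":0,"wz":0,"tx":0,"ty":0,"tz":0,"gripper":-1},{"wx":0,"wy":0,"wz":0,"tx":0,"ty":0,"tz":0,"gripper":-1},{"wx":0,"wy":0,"wz":0,"tx":0,"ty":0,"tz":0,"gripper":-1}]' 35
python3 -m creep '[{"wx":0,"wy":0,"wz":0,"tx":0,"ty":0,"tz":-15,"gripper":-1},{"wx":0,"wy":0,"wz":0,"tx":0,"ty":0,"tz":-45,"gripper":-1},{"wx":0,"wy":0,"wz":0,"tx":0,"ty":0,"tz":-75,"gripper":-1},{"wx":0,"wy":0,"wz":0,"tx":0,"ty":0,"tz":-100,"gripper":-1},{"wx":0,"wy":0,"wz":0,"tx":0,"ty":0,"tz":-110,"gripper":-1}]' 35
python3 -c "
from h import *
to(618.4,-95.5,140,84.4)"
```

```text
time_s: 30.38
tool_pos: [0.4433, -0.3545, 0.0295]
tool_rot: [-179.6, -0.2, 76.0]
force: [-1.4, 0.7, 3.5]
grip_width: 0.0872
grasp_force: 2.5
time_s: 31.13
tool_pos: [0.445, -0.3599, 0.0356]
tool_rot: [179.8, 0.0, 75.8]
force: [-1.0, 0.4, 6.1]
grip_width: 0.0452
grasp_force: 35.0
time_s: 31.55
tool_pos: [0.4453, -0.3606, 0.1481]
tool_rot: [179.7, 0.1, 75.8]
force: [1.3, -0.9, -1.8]
grip_width: 0.0451
grasp_force: 35.0
t=32: from [ 445. -361.  148.] [1.797e+02 1.000e-01 7.580e+01] T [299.5 102.6   8.4] W [ 0.3  0.1 -8.6]
```

```bash
python3 -m creep '[{"wx":0,"wy":0,"wz":0,"tx":15,"ty":5,"tz":0,"gripper":-1},{"wx":0,"wy":0,"wz":0,"tx":45,"ty":15,"tz":0,"gripper":-1},{"wx":0,"wy":0,"wz":0,"tx":75,"ty":26,"tz":0,"gripper":-1},{"wx":0,"wy":0,"wz":0,"tx":105,"ty":36,"tz":0,"gripper":-1},{"wx":0,"wy":0,"wz":0,"tx":135,"ty":46,"tz":0,"gripper":-1}]' 35 >/dev/null
python3 -m creep '[{"wx":0,"wy":0,"wz":-4,"tx":30,"ty":10,"tz":0,"gripper":-1},{"wx":0,"wy":0,"wz":-8.6,"tx":60,"ty":20,"tz":0,"gripper":-1},{"wx":0,"wy":0,"wz":-8.6,"tx":90,"ty":30,"tz":0,"gripper":-1},{"wx":0,"wy":0,"wz":-8.6,"tx":115,"ty":40,"tz":0,"gripper":-1},{"wx":0,"wy":0,"wz":-8.6,"tx":125,"ty":43,"tz":0,"gripper":-1}]' 35 >/dev/null
python3 -m creep '[{"wx":0,"wy":0,"wz":0,"tx":0,"ty":0,"tz":0,"gripper":-1},{"wx":0,"wy":0,"wz":0,"tx":0,"ty":0,"tz":0,"gripper":-1}]' 35
python3 -c "
from h import *
to(618.4,-98,127,84.4)"
```

```text
time_s: 32.55
tool_pos: [0.5934, -0.1292, 0.1435]
tool_rot: [-179.9, 0.1, 84.4]
force: [-0.7, -1.0, -2.3]
grip_width: 0.0455
grasp_force: 35.0
t=33: from [ 593. -129.  144.] [-1.799e+02  1.000e-01  8.440e+01] T [33.5 21.9 16.5] W [-0.1  0.1  0. ]
```

```bash
python3 -m creep '[{"wx":0,"wy":0,"wz":0,"tx":15,"ty":10,"tz":0,"gripper":-1},{"wx":0,"wy":0,"wz":0,"tx":30,"ty":20,"tz":0,"gripper":-1},{"wx":0,"wy":0,"wz":0,"tx":33.5,"ty":22,"tz":10,"gripper":-1},{"wx":0,"wy":0,"wz":0,"tx":33.5,"ty":22,"tz":16,"gripper":-1},{"wx":0,"wy":0,"wz":0,"tx":33.5,"ty":22,"tz":16,"gripper":-1}]' 35 >/dev/null
python3 -m creep '[{"wx":0,"wy":0,"wz":0,"tx":0,"ty":0,"tz":0,"gripper":-1},{"wx":0,"wy":0,"wz":0,"tx":0,"ty":0,"tz":0,"gripper":-1},{"wx":0,"wy":0,"wz":0,"tx":0,"ty":0,"tz":0,"gripper":-1}]' 35
python3 - <<'E'
from h import *
o=get_obs();p,d=snap('wrist','w14.png'); W=cloud('wrist',d,o)
to(618.4,-98,69.6,84.4)
z=o['tool_pos'][2]-.0126+.023; r=plates(W,o['tool_pos'][:2],z-.005,z+.006); print(r, (r[2][0][3]+r[2][1][3])/2-.0233-o['tool_pos'][1])
E
```

```text
time_s: 33.22
tool_pos: [0.6191, -0.0986, 0.1284]
tool_rot: [180.0, 0.0, 84.3]
force: [0.8, 1.0, -2.1]
grip_width: 0.0453
grasp_force: 35.0
t=33: from [619. -98. 128.] [180.    0.   84.4] T [ 0.3 -0.8 58.8] W [ 0.  0. -0.]
(array([620.4, -86.9,  47.9,  -5.8, 144.7]), array([792, 779], dtype=int32), [(np.float64(0.636), np.float64(-0.102), np.float64(0.652), np.float64(-0.075)), (np.float64(0.589), np.float64(-0.099), np.float64(0.605), np.float64(-0.071))]) 0.0022837153149607575
```

Offset of 2.3 mm confirmed, so a TCP y of about -98 is right.

```bash
python3 -m creep '[{"wx":0,"wy":0,"wz":0,"tx":0.4,"ty":-0.5,"tz":5,"gripper":-1},{"wx":0,"wy":0,"wz":0,"tx":0.4,"ty":-0.5,"tz":15,"gripper":-1},{"wx":0,"wy":0,"wz":0,"tx":0.4,"ty":-0.5,"tz":25,"gripper":-1},{"wx":0,"wy":0,"wz":0,"tx":0.4,"ty":-0.5,"tz":28,"gripper":-1},{"wx":0,"wy":0,"wz":0,"tx":0.4,"ty":-0.5,"tz":28,"gripper":-1}]' 35 >/dev/null
python3 -m creep '[{"wx":0,"wy":0,"wz":0,"tx":0,"ty":0,"tz":12,"gripper":-1},{"wx":0,"wy":0,"wz":0,"tx":0,"ty":0,"tz":22,"gripper":-1},{"wx":0,"wy":0,"wz":0,"tx":0,"ty":0,"tz":27,"gripper":-1},{"wx":0,"wy":0,"wz":0,"tx":0,"ty":0,"tz":30,"gripper":-1},{"wx":0,"wy":0,"wz":0,"tx":0,"ty":0,"tz":30,"gripper":-1}]' 35
python3 -c "
from h import *
to(618.4,-98,69.6,84.4)"
```

```text
time_s: 34.1
tool_pos: [0.6186, -0.0971, 0.0699]
tool_rot: [-180.0, -0.0, 84.4]
force: [-0.1, -0.5, -2.1]
grip_width: 0.0453
grasp_force: 35.0
t=34: from [619. -97.  70.] [-180.    -0.    84.4] T [-0.9 -0.1  0.3] W [-0. -0.  0.]
```

```bash
python3 -m creep '[{"wx":0,"wy":0,"wz":0,"tx":-0.8,"ty":0,"tz":0.5,"gripper":-1},{"wx":0,"wy":0,"wz":0,"tx":-0.8,"ty":0,"tz":1,"gripper":-1}]' 35
python3 -m creep '[{"wx":0,"wy":0,"wz":0,"tx":0,"ty":0,"tz":0,"gripper":1},{"wx":0,"wy":0,"wz":0,"tx":0,"ty":0,"tz":0,"gripper":1},{"wx":0,"wy":0,"wz":0,"tx":0,"ty":0,"tz":0,"gripper":1},{"wx":0,"wy":0,"wz":0,"tx":0,"ty":0,"tz":0,"gripper":1},{"wx":0,"wy":0,"wz":0,"tx":0,"ty":0,"tz":0,"gripper":1}]' 35
python3 -m creep '[{"wx":0,"wy":0,"wz":0,"tx":0,"ty":0,"tz":0,"gripper":1},{"wx":0,"wy":0,"wz":0,"tx":0,"ty":0,"tz":0,"gripper":1},{"wx":0,"wy":0,"wz":0,"tx":0,"ty":0,"tz":-25,"gripper":1},{"wx":0,"wy":0,"wz":0,"tx":0,"ty":0,"tz":-55,"gripper":1},{"wx":0,"wy":0,"wz":0,"tx":0,"ty":0,"tz":-70,"gripper":1}]' 35
python3 -m creep '[{"wx":0,"wy":0,"wz":0,"tx":0,"ty":0,"tz":0,"gripper":1},{"wx":0,"wy":0,"wz":0,"tx":0,"ty":0,"tz":0,"gripper":1}]' 35 >/dev/null
python3 - <<'E'
from h import *
o=get_obs();p,d=snap('wrist','w15.png'); W=cloud('wrist',d,o)
print(plates(W,(.618,-.0955),.0765,.09)[0],plates(W,(.626,-.020),.0765,.09)[0])
a,_=snap('top','t15.png'); cv2.imwrite('pics/c15.png',cv2.resize(a[90:290,80:460],(760,400))[:,:,::-1])
print([(np.round(r['point'],3).tolist(),round(r['confidence'],2)) for r in nets.place_of('carrier_handle','top')])
E
```

```text
time_s: 34.27
tool_pos: [0.619, -0.0976, 0.0696]
tool_rot: [180.0, -0.1, 84.4]
force: [-3.0, 2.6, 6.0]
grip_width: 0.0452
grasp_force: 35.0
time_s: 34.68
tool_pos: [0.6193, -0.0981, 0.0691]
tool_rot: [179.9, 0.0, 84.4]
force: [0.5, -1.0, 0.0]
grip_width: 0.071
grasp_force: 0.0
time_s: 35.1
tool_pos: [0.6201, -0.0986, 0.1419]
tool_rot: [179.8, 0.0, 84.4]
force: [0.9, -0.4, 1.7]
grip_width: 0.0866
grasp_force: 0.0
[618.4 -95.9  53.9  -5.5  81.8] [625.8 -19.8  54.6  -5.5  82.2]
[([0.609, -0.156, 0.069], 0.95)]
```

View pics/c15.png

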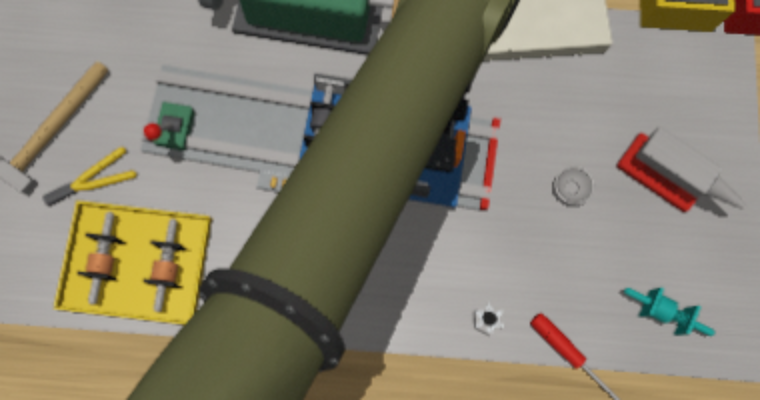

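All three raw arbors are seated, both fins are in the tray, and the other tools are in place. A red bar sits at the rail end, crop (490,165), so I'll check its height before lowering behind the handle.

Run:
```python
from h import *
W=cloud('top',np.load('pics/t0.png.npy'))
s=(W[...,0]>.53)&(W[...,0]<.70)&(W[...,1]<-.13)&(W[...,1]>-.26)
for y in np.arange(-.25,-.13,.01):
    q=W[s&(np.abs(W[...,1]-y)<.005)&(np.abs(W[...,0]-.612)<.03)]; print(round(y,2),q[:,2].max().round(3) if len(q) else None,end=' | ')
q=W[s&(W[...,2]>.055)]; print('\nhandle top',q.min(0),q.max(0),np.median(q,0))
s=np.hypot(W[...,0]-.584,W[...,1]-.295)<.07; q=W[s&(W[...,2]>.07)]; print('lever',q.min(0),q.max(0),np.median(q,0))
u=np.array([np.sin(np.radians(5.6)),np.cos(np.radians(5.6))])
x,y=np.array([618.4,-95.7])-62*u; sx,sy=np.array([x,y])-28*u; print(x,y); to(sx,sy,62,84.4); to(sx,sy,140,84.4)
```

```text
-0.25 0.005 | -0.24 0.004 | -0.23 0.005 | -0.22 0.026 | -0.21 0.026 | -0.2 0.015 | -0.19 0.013 | -0.18 0.014 | -0.17 0.036 | -0.16 0.089 | -0.15 0.087 | -0.14 0.037 | 
handle top [ 0.58777159 -0.16259569  0.05511422] [ 0.69039231 -0.13024808  0.08908502] [ 0.60796849 -0.15355789  0.08199838]
lever [0.57252765 0.28280079 0.07044883] [0.60869498 0.3052912  0.12613173] [0.58273395 0.29203897 0.11966301]
612.3498602149327 -157.40409879887352
t=35: from [618. -98. 138.] [-179.9   -0.    84.4] T [-88.1   0.4  75.6] W [-0.1 -0.   0. ]
t=35: from [618. -98. 138.] [-179.9   -0.    84.4] T [-88.1   0.2  -2.4] W [-0.1 -0.   0. ]
```

```bash
python3 -m creep '[{"wx":0,"wy":0,"wz":0,"tx":-20,"ty":0,"tz":-5,"gripper":-1},{"wx":0,"wy":0,"wz":0,"tx":-50,"ty":0,"tz":-5,"gripper":-1},{"wx":0,"wy":0,"wz":0,"tx":-80,"ty":0,"tz":-5,"gripper":-1},{"wx":0,"wy":0,"wz":0,"tx":-92,"ty":0,"tz":-5,"gripper":-1},{"wx":0,"wy":0,"wz":0,"tx":-92,"ty":0,"tz":-5,"gripper":-1}]' 35 >/dev/null
python3 -m creep '[{"wx":0,"wy":0,"wz":0,"tx":0,"ty":0,"tz":0,"gripper":-1},{"wx":0,"wy":0,"wz":0,"tx":0,"ty":0,"tz":0,"gripper":-1},{"wx":0,"wy":0,"wz":0,"tx":0,"ty":0,"tz":0,"gripper":-1},{"wx":0,"wy":0,"wz":0,"tx":0,"ty":0,"tz":0,"gripper":-1},{"wx":0,"wy":0,"wz":0,"tx":0,"ty":0,"tz":0,"gripper":-1}]' 35 >/dev/null
python3 -m creep '[{"wx":0,"wy":0,"wz":0,"tx":0,"ty":0,"tz":20,"gripper":-1},{"wx":0,"wy":0,"wz":0,"tx":0,"ty":0,"tz":50,"gripper":-1},{"wx":0,"wy":0,"wz":0,"tx":0,"ty":0,"tz":75,"gripper":-1},{"wx":0,"wy":0,"wz":0,"tx":0,"ty":0,"tz":80,"gripper":-1},{"wx":0,"wy":0,"wz":0,"tx":0,"ty":0,"tz":80,"gripper":-1}]' 35
python3 -m creep '[{"wx":0,"wy":0,"wz":0,"tx":4,"ty":0,"tz":0,"gripper":-1},{"wx":0,"wy":0,"wz":0,"tx":8,"ty":0,"tz":0,"gripper":-1},{"wx":0,"wy":0,"wz":0,"tx":12,"ty":0,"tz":0,"gripper":-1},{"wx":0,"wy":0,"wz":0,"tx":16,"ty":0,"tz":0,"gripper":-1},{"wx":0,"wy":0,"wz":0,"tx":20,"ty":0,"tz":0,"gripper":-1}]' 35
python3 -c "
from h import *
to(612.3,-160,62,84.4)"
```

```text
time_s: 36.67
tool_pos: [0.6086, -0.1884, 0.0623]
tool_rot: [-179.8, -0.0, 84.5]
force: [-0.8, 0.5, 0.4]
grip_width: 0.0016
grasp_force: 0.0
time_s: 37.08
tool_pos: [0.6125, -0.1718, 0.0655]
tool_rot: [179.8, 0.2, 84.4]
force: [-0.0, -9.7, -0.4]
grip_width: 0.0001
grasp_force: 4.9
t=37: from [ 613. -172.   65.] [179.8   0.2  84.4] T [11.7 -1.4  3.4] W [0.2 0.2 0. ]
```

```bash
python3 -m creep '[{"wx":0,"wy":0,"wz":0,"tx":6,"ty":0,"tz":3,"gripper":-1},{"wx":0,"wy":0,"wz":0,"tx":14,"ty":0,"tz":3,"gripper":-1},{"wx":0,"wy":0,"wz":0,"tx":25,"ty":0,"tz":3,"gripper":-1},{"wx":0,"wy":0,"wz":0,"tx":38,"ty":0,"tz":3,"gripper":-1},{"wx":0,"wy":0,"wz":0,"tx":52,"ty":0,"tz":3,"gripper":-1}]' 35
python3 -m creep '[{"wx":0,"wy":0,"wz":0,"tx":14,"ty":0,"tz":0,"gripper":-1},{"wx":0,"wy":0,"wz":0,"tx":26,"ty":0,"tz":0,"gripper":-1},{"wx":0,"wy":0,"wz":0,"tx":36,"ty":0,"tz":0,"gripper":-1},{"wx":0,"wy":0,"wz":0,"tx":44,"ty":0,"tz":0,"gripper":-1},{"wx":0,"wy":0,"wz":0,"tx":50,"ty":0,"tz":0,"gripper":-1}]' 35
python3 -m creep '[{"wx":0,"wy":0,"wz":0,"tx":2,"ty":0,"tz":0,"gripper":-1},{"wx":0,"wy":0,"wz":0,"tx":4,"ty":0,"tz":0,"gripper":-1},{"wx":0,"wy":0,"wz":0,"tx":4,"ty":0,"tz":0,"gripper":-1}]' 35
python3 -c "
from h import *
to(625,-42.5,60,84.4)"
```

```text
time_s: 37.5
tool_pos: [0.6176, -0.1199, 0.0625]
tool_rot: [179.8, 0.1, 84.3]
force: [1.3, -2.7, 1.8]
grip_width: 0.0003
grasp_force: 1.7
time_s: 37.92
tool_pos: [0.6217, -0.0658, 0.0607]
tool_rot: [-180.0, -0.0, 84.5]
force: [1.0, -1.9, 0.4]
grip_width: 0.0006
grasp_force: 0.9
time_s: 38.17
tool_pos: [0.6216, -0.0635, 0.0607]
tool_rot: [-179.9, -0.0, 84.4]
force: [-0.5, 0.1, -0.1]
grip_width: 0.0008
grasp_force: 0.0
t=38: from [622. -63.  61.] [-179.9   -0.    84.4] T [21.2  1.3  0.7] W [-0.1 -0.   0. ]
```

```bash
python3 -m creep '[{"wx":0,"wy":0,"wz":0,"tx":3,"ty":0,"tz":0,"gripper":-1},{"wx":0,"wy":0,"wz":0,"tx":6,"ty":0,"tz":0,"gripper":-1},{"wx":0,"wy":0,"wz":0,"tx":9,"ty":0,"tz":0,"gripper":-1},{"wx":0,"wy":0,"wz":0,"tx":12,"ty":0,"tz":0,"gripper":-1},{"wx":0,"wy":0,"wz":0,"tx":12,"ty":0,"tz":0,"gripper":-1}]' 35
python3 - <<'E'
from h import *
o=get_obs();p,d=snap('wrist','w16.png'); W=cloud('wrist',d,o)
u=np.array([np.sin(np.radians(5.6)),np.cos(np.radians(5.6))])
for c in ([633.5,55.8],[625.9,-19.8],[618.4,-95.7]):
    g=(np.array(c)+125*u)/1000
    try:
        r=plates(W,g,.0765,.09)[0]; print(r,'travel',((r[:2]-c)@u).round(1))
    except Exception as e: print(e)
to(625,-42.5,60,84.4)
E
```

```text
time_s: 38.58
tool_pos: [0.622, -0.06, 0.061]
tool_rot: [180.0, 0.6, 84.1]
force: [-0.4, -11.9, -3.0]
grip_width: 0.0007
grasp_force: 6.2
list index out of range
list index out of range
[629.6  16.1  54.8  -5.9  82.1] travel 112.4
t=39: from [622. -60.  61.] [180.    0.5  84.1] T [17.7  1.2  0.9] W [ 0.   0.5 -0.3]
```

```bash
python3 -m creep '[{"wx":0,"wy":0,"wz":0,"tx":2,"ty":0,"tz":0,"gripper":-1},{"wx":0,"wy":0,"wz":0,"tx":4,"ty":0,"tz":0,"gripper":-1},{"wx":0,"wy":0,"wz":0,"tx":4,"ty":0,"tz":0,"gripper":-1}]' 35
python3 - <<'E'
from h import *
o=get_obs();p,d=snap('wrist','w17.png'); W=cloud('wrist',d,o)
u=np.array([np.sin(np.radians(5.6)),np.cos(np.radians(5.6))])
c=[618.4,-95.7]; g=(np.array(c)+118*u)/1000
r=plates(W,g,.0765,.09)[0]; print(r,'travel',((r[:2]-c)@u).round(1)); to(625,-42.5,60,84.4)
E
```

```text
time_s: 38.88
tool_pos: [0.6221, -0.0594, 0.0611]
tool_rot: [180.0, 0.8, 84.0]
force: [-1.2, -17.0, -2.2]
grip_width: 0.0004
grasp_force: 8.6
[629.6  16.5  54.6  -5.6  82.4] travel 112.8
t=39: from [622. -59.  61.] [180.    0.8  84. ] T [17.1  1.2  0.8] W [ 0.   0.8 -0.4]
```

View pics/w17.png

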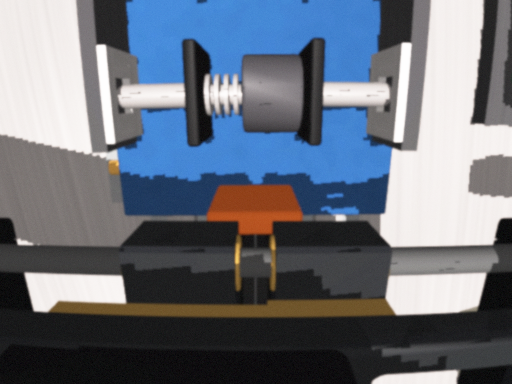

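It's blocked at 113 mm of travel with 17 N on the handle, so I'll look at the detent and surroundings before pushing harder.

Run:
```python
from h import *
a,_=snap('top','t18.png'); b,_=snap('side','s18.png')
A=cv2.resize(a[110:230,130:330],(800,480),interpolation=cv2.INTER_CUBIC)
cv2.imwrite('pics/c18.png',A[:,:,::-1])
cv2.imwrite('pics/d18.png',cv2.resize(b[130:280,120:320],(800,600),interpolation=cv2.INTER_CUBIC)[:,:,::-1])
```

```text
(no output)
```

View pics/c18.png

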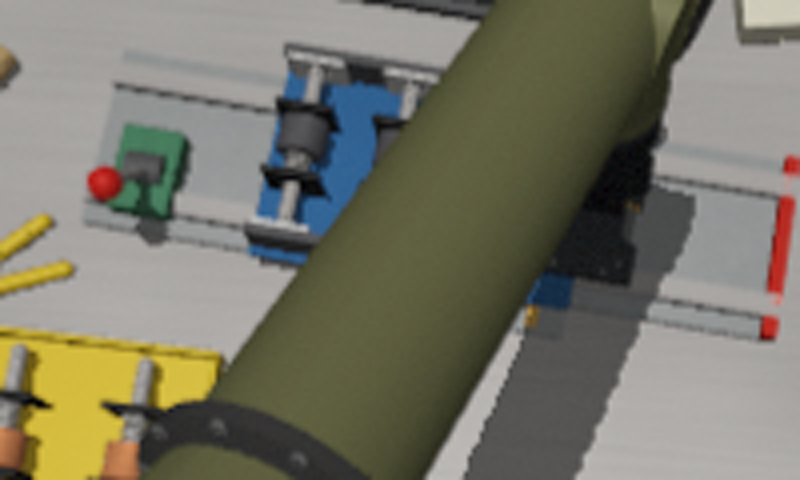

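View pics/d18.png

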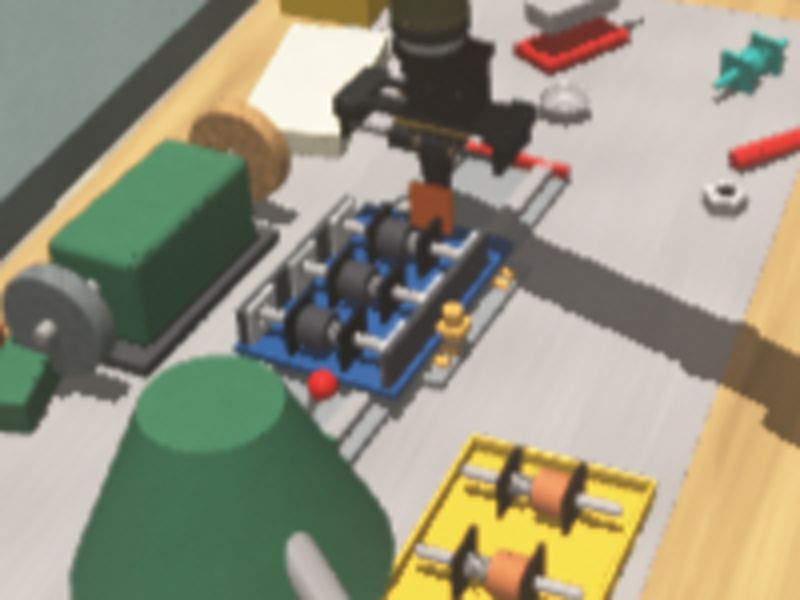

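Nothing obstructs it: the ball housing has just reached the first brass pin, and the servo is simply compliant. The command still leads the station position by only about 10 mm, so pushing the command up to the station point can't overshoot it.

```bash
python3 -m creep '[{"wx":0,"wy":0,"wz":0,"tx":1.5,"ty":0,"tz":0,"gripper":-1},{"wx":0,"wy":0,"wz":0,"tx":3,"ty":0,"tz":0,"gripper":-1},{"wx":0,"wy":0,"wz":0,"tx":3,"ty":0,"tz":0,"gripper":-1}]' 35
python3 -m creep '[{"wx":0,"wy":0,"wz":0,"tx":1.5,"ty":0,"tz":0,"gripper":-1},{"wx":0,"wy":0,"wz":0,"tx":3,"ty":0,"tz":0,"gripper":-1},{"wx":0,"wy":0,"wz":0,"tx":3,"ty":0,"tz":0,"gripper":-1}]' 35 
python3 -m creep '[{"wx":0,"wy":0,"wz":0,"tx":0,"ty":0,"tz":0,"gripper":-1},{"wx":0,"wy":0,"wz":0,"tx":0,"ty":0,"tz":0,"gripper":-1},{"wx":0,"wy":0,"wz":0,"tx":0,"ty":0,"tz":0,"gripper":-1},{"wx":0,"wy":0,"wz":0,"tx":0,"ty":0,"tz":0,"gripper":-1}]' 35
```

```text
time_s: 39.28
tool_pos: [0.6225, -0.0548, 0.061]
tool_rot: [180.0, 0.6, 84.0]
force: [-0.3, -10.1, -1.3]
grip_width: 0.0007
grasp_force: 4.8
time_s: 39.53
tool_pos: [0.6239, -0.0426, 0.0609]
tool_rot: [-180.0, -0.0, 84.3]
force: [-2.2, -4.7, -0.4]
grip_width: 0.0005
grasp_force: 2.7
time_s: 39.87
tool_pos: [0.624, -0.0426, 0.0609]
tool_rot: [-180.0, 0.0, 84.4]
force: [-1.3, -3.4, -2.1]
grip_width: 0.0008
grasp_force: 1.9
```

```bash
python3 -m creep '[{"wx":0,"wy":0,"wz":0,"tx":-5,"ty":0,"tz":0,"gripper":-1},{"wx":0,"wy":0,"wz":0,"tx":-15,"ty":0,"tz":0,"gripper":-1},{"wx":0,"wy":0,"wz":0,"tx":-25,"ty":0,"tz":0,"gripper":-1},{"wx":0,"wy":0,"wz":0,"tx":-25,"ty":0,"tz":-30,"gripper":-1},{"wx":0,"wy":0,"wz":0,"tx":-25,"ty":0,"tz":-70,"gripper":-1}]' 35
python3 - <<'E'
from h import *
o=get_obs();p,d=snap('wrist','w19.png'); W=cloud('wrist',d,o)
u=np.array([np.sin(np.radians(5.6)),np.cos(np.radians(5.6))])
for c in ([633.5,55.8],[625.9,-19.8],[618.4,-95.7]):
    g=(np.array(c)+129*u)/1000
    try:
        r=plates(W,g,.0765,.09)[0]; print(r,'travel',((r[:2]-c)@u).round(1))
    except Exception as e: print(e)
s=(np.hypot(W[...,0]-.58,W[...,1]-.295)<.06)&(W[...,2]>.09);q=W[s]; print(len(q)); print(len(q) and (q.min(0),q.max(0),q.mean(0)))
to(560,230,200,84.4)
E
```

```text
time_s: 40.28
tool_pos: [0.6189, -0.0681, 0.1287]
tool_rot: [-179.6, 0.0, 84.3]
force: [0.0, 1.0, 0.7]
grip_width: 0.0006
grasp_force: 0.0
list index out of range
list index out of range
[631.2  33.3  54.8  -5.3  82.1] travel 129.6
0
0
t=40: from [625. -69. 139.] [ 1.795e+02 -1.000e-01  8.430e+01] T [291.5 -94.  -61.2] W [ 0.5 -0.1 -0.1]
```

Carrier at 129.6 mm, clicked in, lever still off. Now the lever: I'll verify its tip and the clearances first.

```bash
python3 - <<'E'
from h import *
W=cloud('top',np.load('pics/t0.png.npy'))
s=(W[...,0]>.6)&(W[...,0]<.8)&(W[...,1]>.2)&(W[...,1]<.4); print('max z beyond lever',np.nanmax(W[s][:,2]), np.nanmax(W[s&(W[...,0]>.68)][:,2]))
s=(np.hypot(W[...,0]-.584,W[...,1]-.295)<.06)&(W[...,2]>.095); q=W[s]; print(len(q),q.min(0),q.max(0),(q.min(0)+q.max(0))/2)
to(538,296,180,84.4); to(538,296,100,84.4)
E
python3 -m creep '[{"wx":0,"wy":0,"wz":0,"tx":10,"ty":-3,"tz":-15,"gripper":-1},{"wx":0,"wy":0,"wz":0,"tx":30,"ty":-10,"tz":-35,"gripper":-1},{"wx":0,"wy":0,"wz":0,"tx":62,"ty":-21,"tz":-50,"gripper":-1},{"wx":0,"wy":0,"wz":0,"tx":95,"ty":-32,"tz":-50,"gripper":-1},{"wx":0,"wy":0,"wz":0,"tx":128,"ty":-43,"tz":-50,"gripper":-1}]' 35 >/dev/null
python3 -m creep '[{"wx":0,"wy":0,"wz":0,"tx":33,"ty":-11,"tz":0,"gripper":-1},{"wx":0,"wy":0,"wz":0,"tx":66,"ty":-22,"tz":0,"gripper":-1},{"wx":0,"wy":0,"wz":0,"tx":95,"ty":-32,"tz":0,"gripper":-1},{"wx":0,"wy":0,"wz":0,"tx":105,"ty":-50,"tz":0,"gripper":-1},{"wx":0,"wy":0,"wz":0,"tx":105,"ty":-70,"tz":0,"gripper":-1}]' 35
python3 - <<'E'
from h import *
o=get_obs();p,d=snap('wrist','w20.png'); W=cloud('wrist',d,o)
s=(np.hypot(W[...,0]-.584,W[...,1]-.293)<.05)&(W[...,2]>.09)&(W[...,2]<.14);q=W[s]; print(len(q)); print(len(q) and (q.min(0),q.max(0)))
to(538,296,180,84.4)
E
```

```text
max z beyond lever 0.08745875701422566 0.02654144277465467
65 [0.57252765 0.28280079 0.10875397] [0.59442951 0.3052912  0.12613173] [0.58347858 0.29404599 0.11744285]
t=40: from [625. -69. 139.] [ 1.795e+02 -1.000e-01  8.430e+01] T [ 354.9 -122.7  -41.3] W [ 0.5 -0.1 -0.1]
t=40: from [625. -69. 139.] [ 1.795e+02 -1.000e-01  8.430e+01] T [ 354.8 -123.3   38.7] W [ 0.5 -0.1 -0.1]
time_s: 41.17
tool_pos: [0.5318, 0.1798, 0.1811]
tool_rot: [179.9, -0.1, 84.7]
force: [0.0, 0.1, 0.6]
grip_width: 0.0006
grasp_force: 0.0
1248
(array([0.57313916, 0.28447188, 0.10774225]), array([0.59882666, 0.31001743, 0.12623784]))
t=41: from [528. 178. 181.] [-1.798e+02 -1.000e-01  8.460e+01] T [118.1  -1.1   0.8] W [-0.2 -0.1  0.2]
```

```bash
python3 -m creep '[{"wx":0,"wy":0,"wz":0,"tx":30,"ty":0,"tz":0,"gripper":-1},{"wx":0,"wy":0,"wz":0,"tx":65,"ty":0,"tz":0,"gripper":-1},{"wx":0,"wy":0,"wz":0,"tx":100,"ty":0,"tz":15,"gripper":-1},{"wx":0,"wy":0,"wz":0,"tx":119,"ty":0,"tz":35,"gripper":-1},{"wx":0,"wy":0,"wz":0,"tx":119,"ty":0,"tz":65,"gripper":-1}]' 35 >/dev/null
python3 -m creep '[{"wx":0,"wy":0,"wz":0,"tx":0,"ty":0,"tz":10,"gripper":-1},{"wx":0,"wy":0,"wz":0,"tx":0,"ty":0,"tz":15,"gripper":-1},{"wx":0,"wy":0,"wz":0,"tx":0,"ty":0,"tz":15,"gripper":-1},{"wx":0,"wy":0,"wz":0,"tx":0,"ty":0,"tz":15,"gripper":-1}]' 35
python3 -c "
from h import *
to(647,286,100,84.4)"
```

```text
time_s: 41.97
tool_pos: [0.5449, 0.293, 0.1025]
tool_rot: [179.9, -0.1, 84.3]
force: [0.2, 0.2, 0.1]
grip_width: 0.0002
grasp_force: 0.0
t=42: from [545. 293. 102.] [ 1.799e+02 -1.000e-01  8.430e+01] T [  3.2 102.3   2.6] W [ 0.1 -0.1 -0.1]
```

```bash
python3 -m creep '[{"wx":0,"wy":0,"wz":0,"tx":2,"ty":12,"tz":2,"gripper":-1},{"wx":0,"wy":0,"wz":0,"tx":3,"ty":26,"tz":2,"gripper":-1},{"wx":0,"wy":0,"wz":0,"tx":3,"ty":40,"tz":2,"gripper":-1},{"wx":0,"wy":0,"wz":0,"tx":3,"ty":54,"tz":2,"gripper":-1},{"wx":0,"wy":0,"wz":0,"tx":3,"ty":68,"tz":2,"gripper":-1}]' 35
python3 -m creep '[{"wx":0,"wy":0,"wz":0,"tx":0,"ty":12,"tz":0,"gripper":-1},{"wx":0,"wy":0,"wz":0,"tx":0,"ty":22,"tz":0,"gripper":-1},{"wx":0,"wy":0,"wz":0,"tx":0,"ty":30,"tz":0,"gripper":-1},{"wx":0,"wy":0,"wz":0,"tx":0,"ty":36,"tz":0,"gripper":-1},{"wx":0,"wy":0,"wz":0,"tx":0,"ty":36,"tz":0,"gripper":-1}]' 35
```

```text
time_s: 42.38
tool_pos: [0.6132, 0.2906, 0.1017]
tool_rot: [179.9, -0.2, 84.4]
force: [-0.5, 0.1, 0.4]
grip_width: 0.0005
grasp_force: 0.5
time_s: 42.8
tool_pos: [0.6475, 0.2868, 0.1001]
tool_rot: [-179.9, -0.0, 84.4]
force: [-2.4, 0.3, 1.6]
grip_width: 0.0007
grasp_force: 1.3
```

```bash
python3 -m creep '[{"wx":0,"wy":0,"wz":0,"tx":0,"ty":3,"tz":0,"gripper":-1},{"wx":0,"wy":0,"wz":0,"tx":0,"ty":6,"tz":0,"gripper":-1},{"wx":0,"wy":0,"wz":0,"tx":0,"ty":9,"tz":0,"gripper":-1},{"wx":0,"wy":0,"wz":0,"tx":0,"ty":9,"tz":0,"gripper":-1}]' 35
python3 -m creep '[{"wx":0,"wy":0,"wz":0,"tx":0,"ty":-15,"tz":0,"gripper":-1},{"wx":0,"wy":0,"wz":0,"tx":0,"ty":-45,"tz":0,"gripper":-1},{"wx":0,"wy":0,"wz":0,"tx":0,"ty":-80,"tz":-15,"gripper":-1},{"wx":0,"wy":0,"wz":0,"tx":0,"ty":-110,"tz":-50,"gripper":-1},{"wx":0,"wy":0,"wz":0,"tx":0,"ty":-110,"tz":-90,"gripper":-1}]' 35
python3 - <<'E'
from h import *
to(480,150,250,84.4)
o=get_obs();p,d=snap('wrist','w21.png'); W=cloud('wrist',d,o)
s=(W[...,0]>.55)&(W[...,0]<.72)&(np.abs(W[...,1]-.29)<.04)&(W[...,2]>.095)&(W[...,2]<.15);q=W[s]; print(len(q)); print(len(q) and (q.min(0),q.max(0)))
E
```

```text
time_s: 43.13
tool_pos: [0.6483, 0.2869, 0.0999]
tool_rot: [-179.0, 0.1, 84.5]
force: [-23.1, -2.7, 16.4]
grip_width: 0.0
grasp_force: 11.9
time_s: 43.55
tool_pos: [0.54, 0.2978, 0.1846]
tool_rot: [-179.5, 0.1, 84.6]
force: [1.7, 1.2, 0.8]
grip_width: 0.0004
grasp_force: 0.0
t=44: from [540. 298. 185.] [-1.795e+02  1.000e-01  8.460e+01] T [-152.9  -46.5  -64.5] W [-0.5  0.1  0.2]
1006
(array([0.65534329, 0.2778479 , 0.09502461]), array([0.68132891, 0.30240252, 0.12470451]))
```

The lever is at its stop, with the ball now near x=0.67. I'll clear the arm and do a final check.

```bash
python3 -m creep '[{"wx":0,"wy":0,"wz":0,"tx":-25,"ty":-5,"tz":-40,"gripper":-1},{"wx":0,"wy":0,"wz":0,"tx":-60,"ty":-10,"tz":-75,"gripper":-1},{"wx":0,"wy":0,"wz":0,"tx":-95,"ty":-15,"tz":-110,"gripper":-1},{"wx":0,"wy":0,"wz":0,"tx":-130,"ty":-20,"tz":-140,"gripper":-1},{"wx":0,"wy":0,"wz":0,"tx":-155,"ty":-20,"tz":-150,"gripper":-1}]' 35 >/dev/null
python3 -m creep '[{"wx":0,"wy":0,"wz":0,"tx":-30,"ty":0,"tz":0,"gripper":-1},{"wx":0,"wy":0,"wz":0,"tx":-60,"ty":0,"tz":0,"gripper":-1},{"wx":0,"wy":0,"wz":0,"tx":-90,"ty":0,"tz":0,"gripper":-1},{"wx":0,"wy":0,"wz":0,"tx":-90,"ty":0,"tz":0,"gripper":-1},{"wx":0,"wy":0,"wz":0,"tx":-90,"ty":0,"tz":0,"gripper":-1}]' 35
python3 - <<'E'
from h import *
o=get_obs();p,d=snap('wrist','w22.png'); W=cloud('wrist',d,o)
u=np.array([np.sin(np.radians(5.6)),np.cos(np.radians(5.6))])
for c in ([633.5,55.8],[625.9,-19.8],[618.4,-95.7]):
    g=(np.array(c)+130*u)/1000
    try:
        r=plates(W,g,.0765,.09)[0]; print(r,'travel',((r[:2]-c)@u).round(1))
    except Exception as e: print(e)
for c in ((.408,.375),(.403,.276)):
    print(blob(W,c,.085,.042,.06))
cv2.imwrite('pics/c22.png',p[:,:,::-1])
E
```

```text
time_s: 44.43
tool_pos: [0.5053, 0.0615, 0.3326]
tool_rot: [179.9, -0.2, 84.1]
force: [-0.2, 0.4, -0.4]
grip_width: 0.0003
grasp_force: 0.0
[645.7 185.3  54.3  -6.   82.8] travel 130.1
[638.4 109.4  54.1  -6.4  83.3] travel 129.8
[630.7  34.   54.6  -5.7  81.9] travel 130.3Traceback (most recent call last):
  File "<stdin>", line 10, in <module>
  File "h.py", line 22, in blob
    return np.round([cx,cy,max(w,h),min(w,h),np.degrees(np.arctan2(e[1],e[0]))%180,W[s][:,2].max()*1000,s.sum()],1)
                                                                                   ~~~~~~~~~~~~~^^
    return umr_maximum(a, axis, None, out, keepdims, initial, where)
ValueError: zero-size array to reduction operation maximum which has no identity
```

All three raw arbors are seated and the carrier is at 130 mm. The lever is over, and c15 showed both fins in the tray with nothing touching them since. The arm is clear of everything, so I'm handing in.

```bash
python3 -c "
from h import *
print(env.sign_off())"
```

```text
the job is handed in; nothing more can be done
None
```

The job is handed in, with no verdict returned: both finished arbors are in the tray (fin1 was dropped once when the grip slackened, then picked up again), the three raw arbors are seated, the carrier measures 130 mm at the next station, and the start lever is fully over.

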